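# Stack the timber offcuts in the counter bay and close the sliding stop

## Task

Stack the three loose timber offcuts from the sloping tray on the base wedge that lies on the white bay board, centred and square on one another, setting each down without dropping it: first the wedge, with its thick end over the base wedge's thin end so that its top comes out level, next the notched block on its two feet, and last the ridged cap, flat side down on the notched block's flat top. Then slide the metal stop along its track up to the side of the base wedge so that it touches it or nearly does (no more than about 5 mm of gap), without shoving the pile along. Leave the paint tin, the pipe tee and the nail box where they are.

Things in the scene. Friction and masses are not known exactly. Their poses are not given: they have to be found in the camera images.
- bay: White bay board, fixed: 200 (x) by 340 (y) by 12 mm thick. Origin on the table, on the underside, 140 mm from the board's -y end and 200 mm from its +y end; z up. The base wedge lies on its -y part (centre at about y = -70 mm in the bay's frame, to 15 mm either way, square with the board), the stop's track runs along y on its +y part, at x = 0.
- stop (a joint): Travel of the sliding stop in m: 0 at the track's +y end, growing as it slides in the bay's -y direction to the base wedge; 0 to 0.14. About 3 N of friction, stays where left. The stop: low aluminium face plate 70 (x) by 6 mm, 22 mm high over the board, a flat bar behind it and a black grip post 26 (x) by 16 (y) mm, standing 76 mm over the table (64 mm over the board).
- stop_face (a point): Middle of the stop's face (the side turned to the base wedge, in the bay's -y direction), 13 mm over the board. Its axes are those of the bay.
- stop_grip (a point): Centre of the top of the stop's black grip post, 80 mm behind the face, 64 mm over the board; the upper 50 mm of the post are free to grip. Its axes are those of the bay.
- base_wedge: Bottom timber wedge of the pile, already lying loose on the bay board: 100 (x) by 52 (y) mm, its sloping top falls from 42 mm high at its -x end to 24 mm at its +x end (10.2 degrees). Origin at the centre of its underside, z up, x along the slope toward the thin end. About 0.12 kg.
- base_top (a point): Centre of the base wedge's sloping top face, 33 mm above its underside.
- tray: White sloping tray, fixed, 320 mm wide (y), face inclined 32 degrees, high side toward the robot (-x), low side +x, about 95 mm high at the top. Origin on the table; the sloping face is 55 mm above the table at the tray's x = 0 and falls along +x. Three offcuts lie on it side by side in any order, centres about 100 mm apart (to 8 mm either way each), their low ends against a 10 mm lip.
- wedge: Loose timber wedge: 84 (x) by 46 (y) mm, flat underside, sloping top rising from 19 mm thick at its -x end to 34 mm at its +x end (10.2 degrees, the same as the base wedge). Origin at the centre of its underside, z normal to the underside. On the tray it lies flat side down with its thick end (+x) down the slope. About 0.08 kg.
- wedge_top (a point): Centre of the wedge's sloping top face, 26.6 mm over its underside.
- wedge_thick (a point): Middle of the wedge's thick end face, 42 mm from the centre along the wedge's +x, 17 mm over its underside.
- notched: Loose timber block 84 (x) by 46 (y) by 34 mm high on two feet (22 mm long at -x, 20 mm at +x) with an 8 mm deep notch between. -x end square (up the slope on the tray); the +x top corner is bevelled, from 14 mm high at the end to the top at x = +18, so the flat top runs x = -42 to +18 mm. Origin: centre of the underside at the feet, z normal to it. About 0.07 kg, mass a little toward -x.
- notched_top (a point): Centre of the notched block's flat top: x = -12 mm, 34 mm over its feet.
- cap: Loose ridged timber cap: 84 (x) by 46 (y) mm, flat underside, roof-shaped on top with its ridge along y, 36 mm high, at x = -10 mm; 16 mm high at the -x end, 12 mm at the +x end. Origin at the centre of its underside, z normal to it. On the tray its -x end is up the slope. About 0.06 kg.
- paint_tin: Closed paint tin, 76 mm diameter, 85 mm high, a bystander. Origin at the centre of its underside.
- pipe_tee: White plastic pipe tee lying on the counter, 80 mm long (x) with a 40 mm branch to +y, 32 mm thick, a bystander. Origin on the counter under its middle.
- nail_box: Closed grey plastic nail box, 60 by 100 by 50 mm high, a bystander. Origin at the centre of its underside.
There are look-alikes about, which are no part of the job. What is shaped like the wedge but blue or purple is not meant.

How it is judged:
On the way, in this order (a step that is already met when the one before it is completed fails the run):
1. the wedge rests on the base wedge, thick end over thin, and is let go (distance between wedge and base_top below 0.018 m and angle between the y axis of wedge and the y axis of base_wedge, either way round below 0.26 rad and x of wedge_thick in the frame of base_wedge above 0.02 m and linear speed of wedge below 0.02 m/s and contact force between the fingers and wedge below 0.1 N), for 0.2 s.
2. the notched block rests level on the wedge and is let go (distance between wedge and base_top below 0.018 m and angle between the y axis of each of wedge, notched and the y axis of base_wedge, either way round below 0.26 rad and x of wedge_thick in the frame of base_wedge above 0.02 m and distance between notched and wedge_top below 0.018 m and angle between notched's own z axis and vertical below 0.12 rad and linear speed of notched below 0.02 m/s and contact force between the fingers and notched below 0.1 N), for 0.2 s.
3. the cap rests level on the notched block and is let go (distance between wedge and base_top below 0.018 m and angle between the y axis of each of wedge, notched, cap and the y axis of base_wedge, either way round below 0.26 rad and x of wedge_thick in the frame of base_wedge above 0.02 m and distance between notched and wedge_top below 0.018 m and angle between each of notched, cap's own z axis and vertical below 0.12 rad and distance between cap and notched_top below 0.02 m and linear speed of cap below 0.02 m/s and contact force between the fingers and cap below 0.1 N), for 0.2 s.
4. the stop is slid up to the base wedge (y of stop_face in the frame of base_wedge between 0.02 and 0.035 m), for 0.2 s.
At the end, for the whole second after the job is handed in: Wedge, notched block and cap stacked on the base wedge, each within 18 mm (cap 20) of centre and 15 degrees of square, wedge thick end over thin end, block and cap level within 7 degrees, stop face within 9 mm of the base wedge, base wedge moved under 20 mm, all released and at rest (all of step 3 and all of step 4 and linear speed of each of wedge, notched below 0.02 m/s and contact force between the fingers and wedge below 0.1 N and contact force between the fingers and notched below 0.1 N and distance of base_wedge from where it was at the start of the episode below 0.02 m); the robot touches nothing.
It fails at once if an offcut is dropped or knocked down (falls freely more than about 2 cm) ((linear speed of wedge above 0.6 m/s and contact force between the fingers and wedge below 0.1 N) or (linear speed of notched above 0.6 m/s and contact force between the fingers and notched below 0.1 N) or (linear speed of cap above 0.6 m/s and contact force between the fingers and cap below 0.1 N)).
It fails at once if the paint tin, the pipe tee or the nail box is displaced by more than 2 cm (distance of any of paint_tin, pipe_tee, nail_box from where it was at the start of the episode above 0.02 m).
It also fails if it takes over 72 s, if anything falls off the work surface, if the arm or the gripper's body presses on something with over 40 N, if the wrist force passes 120 N, or if a joint passes its speed limit or range.

## Robot

A 7-joint arm with a two-finger parallel gripper is mounted at the origin on the work surface. World frame = base frame: x ahead of the robot, y to its left, z up, the work surface at z = 0. Lengths are in m, angles in rad, forces in N, time in s.
With the tool pointing down it reaches from about 0.425 to 0.925 m from the base axis. Payload 6.8 kg.
Tool frame: the origin (TCP) lies at the very end of the fingers, on their centre line; the grasp point (between the pads) lies 19 mm behind it; z points along the fingers, y is the line along which they close (so a half turn about z gives the same grasp; the last joint's range is limited). The gripper opens to 85 mm and grips with 20 to 120 N. Pads are 22 mm wide; open, the fingers measure 114 mm over their backs; the gripper's body (76 mm by 85 mm) begins 54 mm behind the grasp point. The pads swing forward as they close: fully open they stand 13 mm farther back than shut.
Start: joints at [0.995, 0.477, 0.022, 1.555, -0.011, 1.109, -0.083], TCP at [0.304, -0.602, 0.209] pointing down, gripper open.
Joint ranges: [-2.96, 2.96], [-0.34, 2.1], [-1.41, 1.46], [0.24, 2.44], [-1.37, 4.51], [0.17, 1.92], [-2.96, 2.96]. Speed limits (rad/s): [2.39, 2.39, 3.14, 3.14, 3.14, 3.14, 3.14].

## Interface

Orientations are given as a rotation vector (axis times angle).
In Python, from bench import r gives the robot as it stands.
- The arm moves only by the shell command python3 -m jog 'ROWS' [FORCE]. ROWS is JSON, a list of rows, each an object of numbers: "fingers": the finger opening in m, from 0 to 0.0854; "x", "y", "z": the shift along the tool's x, y, z in m; "rx", "ry", "rz": the turn, a rotation vector about the tool's x, y, z in degrees. In form: [{"fingers": .., "x": .., "y": .., "z": .., "rx": .., "ry": .., "rz": ..}, ...]. A call has 1 to 8 rows; each row shifts and turns the commanded pose from where the row before left it, along the tool's axes as they then stand; what a row does not reach is not made up. A row lasts 1/8 s, in which the tool goes at most 62.5 mm and 10.7 degrees, less where a joint would pass 70% of its speed; a pose out of reach is approached as far as the arm can. A call is refused whole if a number of a shift passes 0.0625 or a number of a turn 10.7, either way. A call with a gripper value outside its range is refused whole. The fingers move at their own pace and stop on an object; FORCE is the grip in N (left out, the last holds). Time passes only in rows, so rows that do not move let the fingers close. It gives the time, the measured TCP pose, the force, the opening and the grip force at its end, in the units of the state.
- r.get_obs(): the state, without advancing time (a new reading comes with each control period).
- r.grab_frame(name): name is "scene" or "top" or "wrist"; returns (picture, depth): 480x640x3 uint8, red, green, blue; 480x640 float32, m along the optical axis (not along the pixel's ray), 0 where there is no reading.
- r.get_calibration(name): a dict with "mtx" (3x3 intrinsics, pixels), "dist" ([k1, k2, p1, p2, k3] as OpenCV has them; the pictures are not rectified), "extrinsics" (4x4, takes a point from camera to world coordinates). Camera axes: x right, y down, z forward; pixel columns grow to the right and rows downward; lengths in m; the calibration is good to about 2 mm. A picture is of the moment at which its call begins: read the wrist's pose just before it. get_calibration takes no time and is no camera call; for the wrist camera it gives the pose at the moment of the call.
- r.hand_in(): hands the job in; it is judged then, once.
Trained networks look in the newest picture that a camera, given by its name, has taken for a name from the list of things; names that differ only in an ending like _2 or _b are one class to them, and where a whole thing is asked for, a point or a joint stands for the part that bears it (a point fixed in the world has none). Each returns a list of dicts, best first, with "score" (0 to 1); they miss things now and then, are a little off and sometimes report something else, mostly with a low value. They report only what shows in the picture. A call takes as long as a camera call. They do not tell look-alikes from the thing itself.
- r.search_frame(target, camera): "xyz" ([x, y, z] in m, in world coordinates, good to about 4 mm: the middle of the surface that is visible of it).
- r.landmark_of(target, camera): "xyz" ([x, y, z] in m, in world coordinates, good to about 4 mm: a listed point, or the origin of a listed thing).
The state is a dict: "clock": time; "joints": joint angles; "qvel": joint speeds; "tau": joint torques, N m; "tcp_pos": TCP position; "orientation": TCP orientation; "contact_force": force on the tool from outside, world axes, zero at the start; "moment": the same for the moment, N m; "grip_width": finger opening in m; "gripper_force": force on a finger pad.
Only numpy, scipy, OpenCV 4.12 (cv2) and the standard library are available. Lean on these libraries where they do the work, as an engineer would, in place of code of your own. Each camera call takes 0.05 s, during which the arm holds its last target. There are 200 camera calls.

## Working session

There is one attempt and no reset: what is moved stays moved. The work goes in short steps, Python scripts to look and compute and a shell command to move; the robot and the scene stay as the last step left them, time stands still between calls to the robot, and variables do not carry over. Pictures are saved under pics/ and viewed, at most 10 in all, crops included, and the job is handed in when it is done.

```bash
mkdir -p pics; ls
cat > h.py <<'E'
import numpy as np, cv2
from scipy.spatial.transform import Rotation as R
from bench import r
def pts(cam, depth, uv, C=None):
    C=C or r.get_calibration(cam)
    uv=np.array(uv,float).reshape(-1,1,2)
    n=cv2.undistortPoints(uv,np.array(C["mtx"]),np.array(C["dist"])).reshape(-1,2)
    d=np.array([depth[int(v),int(u)] for u,v in uv.reshape(-1,2)])
    P=np.c_[n*d[:,None],d]; E=np.array(C["extrinsics"])
    return P@E[:3,:3].T+E[:3,3]
def cloud(cam, depth, C):
    v,u=np.mgrid[0:480,0:640]
    n=cv2.undistortPoints(np.stack([u,v],-1).reshape(-1,1,2).astype(float),np.array(C["mtx"]),np.array(C["dist"])).reshape(480,640,2)
    P=np.dstack([n*depth[...,None],depth]); E=np.array(C["extrinsics"])
    return P@E[:3,:3].T+E[:3,3]
E
python3 - <<'E'
from h import *
print(r.get_obs())
for c in ("scene","top"):
    im,d=r.grab_frame(c); cv2.imwrite(f"pics/{c}0.png",im[...,::-1]); np.savez(f"{c}0.npz",im=im,d=d)
    C=r.get_calibration(c); print(c,np.round(C["extrinsics"],3).tolist())
    for t in ["bay","stop_face","stop_grip","base_wedge","base_top","tray","wedge","wedge_top","wedge_thick","notched","notched_top","cap","paint_tin","pipe_tee","nail_box"]:
        L=r.landmark_of(t,c); print(t,[(np.round(o["xyz"],3).tolist(),round(o["score"],2)) for o in L[:3]])
E
```

```text
pics
{'clock': 0.0, 'joints': array([ 0.99493326,  0.47778048,  0.02233376,  1.55646608, -0.01152506,
        1.10928408, -0.08306433]), 'qvel': array([ 0.0008657 ,  0.00181029,  0.00059392, -0.00106835, -0.00111521,
        0.00074948,  0.00186609]), 'tau': array([-3.78970235e-04, -5.96448076e+01,  1.60792049e+00, -2.81201416e+01,
        1.25051202e-02,  9.34409327e-03, -1.02103900e-05]), 'tcp_pos': array([ 0.30405888, -0.60192676,  0.20813261]), 'orientation': array([-3.05435603e+00, -7.27756880e-01,  8.23888211e-04]), 'contact_force': array([0.07741642, 0.4466263 , 0.12815809]), 'moment': array([ 0.00946342, -0.02544773, -0.03617297]), 'gripper_force': 0.0, 'grip_width': 0.08525989840446259}
scene [[-0.85, 0.441, -0.287, 0.857], [0.526, 0.703, -0.479, 0.467], [-0.009, -0.559, -0.829, 1.001], [0.0, 0.0, 0.0, 1.0]]
bay [([0.503, 0.192, 0.0], 0.7)]
stop_face [([0.496, 0.246, 0.025], 0.76)]
stop_grip [([0.486, 0.326, 0.076], 0.92)]
base_wedge [([0.513, 0.138, 0.01], 0.65)]
base_top [([0.51, 0.132, 0.045], 0.74), ([0.497, -0.138, 0.053], 0.66)]
tray [([0.489, -0.244, 0.001], 0.93)]
we
[... 975 characters left out ...]
504, 0.002], 0.8), ([0.307, -0.239, 0.006], 0.74), ([0.656, -0.362, 0.001], 0.58)]
wedge_top [([0.662, -0.36, 0.028], 0.9), ([0.503, -0.244, 0.078], 0.89), ([0.585, -0.503, 0.029], 0.83)]
wedge_thick [([0.613, -0.361, 0.017], 0.94), ([0.531, -0.243, 0.048], 0.91), ([0.628, -0.495, 0.016], 0.64)]
notched [([0.473, -0.34, 0.056], 0.56)]
notched_top [([0.476, -0.342, 0.093], 0.72), ([0.486, -0.239, -0.002], 0.71), ([0.474, -0.34, 0.055], 0.65)]
cap [([0.495, -0.133, 0.051], 0.74), ([0.5, -0.242, 0.082], 0.18)]
paint_tin [([0.782, -0.038, 0.002], 0.58)]
pipe_tee [([0.758, 0.121, -0.002], 0.6), ([0.478, -0.341, 0.092], 0.34)]
nail_box [([0.74, -0.181, -0.0], 0.71), ([0.477, -0.343, 0.094], 0.49)]
```

View pics/top0.png

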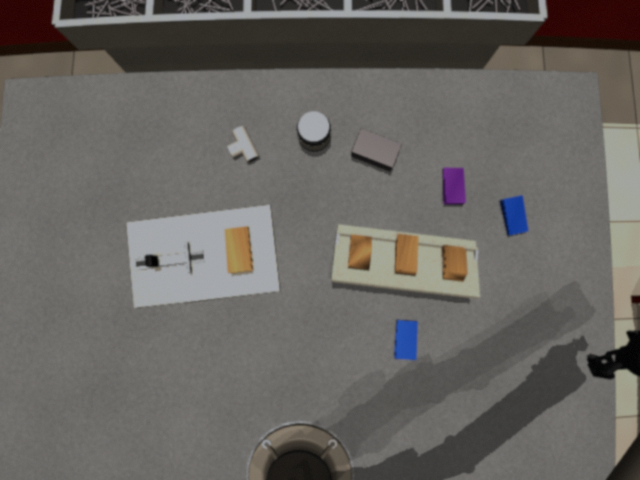

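View pics/scene0.png

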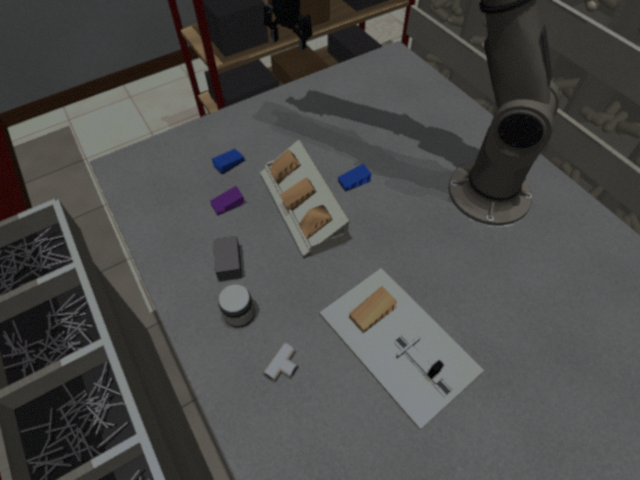

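The top view shows, left to right, the stop (post at about 151,260), base wedge (238,250) and tray with the cap (360,252), wedge (406,254) and notched block (455,263). The blue and purple decoys lie off the tray. Next I measure yaws and slopes from depth.

Run:
```python
from h import *
for c in ("top","scene"):
    f=np.load(c+"0.npz"); im,d=f["im"],f["d"]; P=cloud(c,d,r.get_calibration(c))
    hsv=cv2.cvtColor(im,cv2.COLOR_RGB2HSV); X,Y,Z=P[...,0],P[...,1],P[...,2]
    wood=(hsv[...,1]>110)&(hsv[...,0]<25)&(d>0)&(X>.35)&(X<.62)&(Z>.015)
    n,l,s,ce=cv2.connectedComponentsWithStats(wood.astype(np.uint8))
    print(c)
    for i in range(1,n):
        if s[i,4]<150: continue
        Q=P[l==i]; 
        # fit plane over points
        A=np.c_[Q[:,:2]-Q[:,:2].mean(0),np.ones(len(Q))]; k=np.linalg.lstsq(A,Q[:,2],rcond=None)[0]
        k2=A@k-Q[:,2]; g=abs(k2)<.006; k=np.linalg.lstsq(A[g],Q[g,2],rcond=None)[0]
        top=Q
        rc=cv2.minAreaRect((top[:,:2]*1000).astype(np.float32))
        print(len(Q),"mean",Q.mean(0).round(3),"grad",k.round(3),"rect",np.round(rc[0],1),np.round(rc[1],1),round(rc[2],1))
    for nm,m in (("bay",(hsv[...,1]<60)&(hsv[...,2]>120)&(abs(Z-.012)<.006)&(X>.38)&(X<.65)&(Y>.0)),("tray",(Z>.02)&(Z<.11)&(abs(Y+.24)<.18)&(X>.36)&(X<.6)&(hsv[...,2]>60))):
        m=cv2.morphologyEx(m.astype(np.uint8),cv2.MORPH_OPEN,np.ones((3,3)))
        Q=P[m>0]; rc=cv2.minAreaRect((Q[:,:2]*1000).astype(np.float32)); print(nm,len(Q),np.round(rc[0],1),np.round(rc[1],1),round(rc[2],1),Q[:,2].mean().round(4))
```

```text
top
991 mean [0.508 0.132 0.046] grad [-0.178 -0.009  0.046] rect [509.3 133.4] [98.2 49.6] 6.1
650 mean [ 0.5   -0.135  0.082] grad [-0.486  0.041  0.083] rect [ 502.  -135.9] [44.1 72.8] 82.7
812 mean [ 0.494 -0.236  0.079] grad [-0.383  0.047  0.079] rect [ 494.9 -237.1] [45.1 85.3] 82.5
736 mean [ 0.474 -0.339  0.088] grad [-0.47  -0.029  0.09 ] rect [ 475.6 -340.5] [46.3 73.9] 82.2
bay 10282 [496.7 224.5] [200.  342.1] 6.5 0.0129
tray 7771 [ 478.9 -239.8] [321.7 126.5] 82.9 0.0711
scene
334 mean [ 0.482 -0.331  0.084] grad [-0.658 -0.319  0.085] rect [ 479.1 -338.6] [45.3 68.1] 83.3
336 mean [ 0.499 -0.226  0.076] grad [-0.421 -0.11   0.077] rect [ 497.3 -232.5] [40.1 77.9] 81.4
279 mean [ 0.513 -0.126  0.076] grad [-0.738 -0.147  0.077] rect [ 504.5 -133.7] [44.7 67. ] 82.0
bay 9491 [497.8 222.7] [199.4 337.8] 6.3 0.013
tray 4838 [ 481.4 -241.1] [326.8 129.1] 82.3 0.0688
```

```bash
cat >> h.py <<'E'
TY=np.radians(-7.3); BY=6.3
def frame(yaw,tilt):  # deg; tool x along yaw, tilt leans the gripper's body to +x
    return R.from_euler("z",yaw,degrees=True)*R.from_euler("x",180,degrees=True)*R.from_euler("y",-tilt,degrees=True)
def piece(o,lx,h,yaw=-7.3,sl=32):
    Rp=R.from_euler("z",yaw,degrees=True)*R.from_euler("y",sl,degrees=True)
    return np.array(o)+Rp.apply([lx,0,h])
def plan(p,yaw,tilt):
    o=r.get_obs(); R0=R.from_rotvec(o["orientation"]); R1=frame(yaw,tilt)
    rv=np.degrees((R0.inv()*R1).as_rotvec()); t=R1.inv().apply(np.array(p)-o["tcp_pos"])*1000
    print("t",round(o["clock"],2),"tcp",o["tcp_pos"].round(4),"goal",np.round(p,4),"| rot deg",rv.round(2),"| then shift mm",t.round(1),"| shift in present frame",(R0.inv().apply(np.array(p)-o["tcp_pos"])*1000).round(1),"w",round(o["grip_width"],4),"F",np.round(o["contact_force"],1))
E
python3 - <<'E'
from h import *
p=piece([.489,-.237,.053],.005,.10)
plan(p,-7.3,0); plan(p,-7.3,32)
E
```

```text
t 1.6 tcp [ 0.3044 -0.6025  0.2091] goal [ 0.5458 -0.2443  0.1352] | rot deg [ 0.   0.  34.1] | then shift mm [ 193.9 -386.    74. ] | shift in present frame [ 377.  -210.9   73.9] w 0.0855 F [-0.2 -0.2  0.8]
t 1.6 tcp [ 0.3044 -0.6025  0.2091] goal [ 0.5458 -0.2443  0.1352] | rot deg [  9.52 -31.04  33.2 ] | then shift mm [ 203.7 -386.   -40. ] | shift in present frame [ 377.  -210.9   73.9] w 0.0855 F [-0.2 -0.2  0.8]
```

```bash
python3 -m jog '[{"rz":8.5},{"rz":8.5},{"rz":8.5},{"rz":8.6}]'
python3 -m jog '[{"x":0.024,"y":-0.048},{"x":0.024,"y":-0.048},{"x":0.024,"y":-0.048},{"x":0.024,"y":-0.048},{"x":0.024,"y":-0.048},{"x":0.024,"y":-0.048},{"x":0.024,"y":-0.048},{"x":0.024,"y":-0.048}]'
python3 -m jog '[{"ry":-8},{"ry":-8},{"ry":-8},{"ry":-8},{},{}]'
python3 - <<'E'
from h import *
plan(piece([.489,-.237,.053],.005,.10),-7.3,32); print(r.get_obs()["joints"].round(2))
E
```

```text
t 1.6 tcp [ 0.3044 -0.6025  0.2091] goal [ 0.5458 -0.2443  0.1352] | rot deg [  9.52 -31.04  33.2 ] | then shift mm [ 203.7 -386.   -40. ] | shift in present frame [ 377.  -210.9   73.9] w 0.0855 F [-0.2 -0.2  0.8]
[ 0.99  0.48  0.02  1.56 -0.01  1.11 -0.08]validation failed for argument at $[0]...
validation failed for argument at $[0]...
validation failed for argument at $[0]...
```

```bash
python3 -m jog '[{"fingers":0.085,"x":0,"y":0,"z":0,"rx":0,"ry":0,"rz":8.5}]'; python3 -m jog '[{"x":0,"y":0,"z":0,"rx":0,"ry":0,"rz":8.5}]'; python3 -m jog --help | head -20
```

```text
clock: 1.72
tcp_pos: [0.3043, -0.6025, 0.2091]
orientation: [-3.102, -0.494, -0.0]
contact_force: [0.4, -0.1, 0.1]
grip_width: 0.0851
gripper_force: 0.0validation failed for argument at $[0]...
invalid input: not JSON, or not a number
```

```bash
python3 -m jog '[{"fingers":0.085,"x":0,"y":0,"z":0,"rx":0,"ry":0,"rz":8.5},{"fingers":0.085,"x":0,"y":0,"z":0,"rx":0,"ry":0,"rz":8.5},{"fingers":0.085,"x":0,"y":0,"z":0,"rx":0,"ry":0,"rz":8.6}]'
python3 -m jog '[{"fingers":0.085,"x":0.024,"y":-0.048,"z":0,"rx":0,"ry":0,"rz":0},{"fingers":0.085,"x":0.024,"y":-0.048,"z":0,"rx":0,"ry":0,"rz":0},{"fingers":0.085,"x":0.024,"y":-0.048,"z":0,"rx":0,"ry":0,"rz":0},{"fingers":0.085,"x":0.024,"y":-0.048,"z":0,"rx":0,"ry":0,"rz":0},{"fingers":0.085,"x":0.024,"y":-0.048,"z":0,"rx":0,"ry":0,"rz":0},{"fingers":0.085,"x":0.024,"y":-0.048,"z":0,"rx":0,"ry":0,"rz":0},{"fingers":0.085,"x":0.024,"y":-0.048,"z":0,"rx":0,"ry":0,"rz":0},{"fingers":0.085,"x":0.024,"y":-0.048,"z":0,"rx":0,"ry":0,"rz":0}]'
python3 -m jog '[{"fingers":0.085,"x":0,"y":0,"z":0,"rx":0,"ry":-8,"rz":0},{"fingers":0.085,"x":0,"y":0,"z":0,"rx":0,"ry":-8,"rz":0},{"fingers":0.085,"x":0,"y":0,"z":0,"rx":0,"ry":-8,"rz":0},{"fingers":0.085,"x":0,"y":0,"z":0,"rx":0,"ry":-8,"rz":0},{"fingers":0.085,"x":0,"y":0,"z":0,"rx":0,"ry":0,"rz":0}]'
python3 - <<'E'
from h import *
plan(piece([.489,-.237,.053],.005,.10),-7.3,32); print(r.get_obs()["joints"].round(2))
E
```

```text
clock: 2.1
tcp_pos: [0.3044, -0.6025, 0.2091]
orientation: [3.135, -0.207, 0.0]
contact_force: [0.7, -0.2, -0.5]
grip_width: 0.0849
gripper_force: 0.0
clock: 3.1
tcp_pos: [0.5445, -0.2445, 0.2094]
orientation: [3.135, -0.2, 0.001]
contact_force: [0.5, -0.5, -0.0]
grip_width: 0.0851
gripper_force: 0.0
clock: 3.72
tcp_pos: [0.5444, -0.245, 0.2058]
orientation: [-2.978, 0.187, 0.86]
contact_force: [-0.1, -0.7, 0.2]
grip_width: 0.0849
gripper_force: 0.0
t 3.73 tcp [ 0.5444 -0.245   0.2058] goal [ 0.5458 -0.2443  0.1352] | rot deg [-0.01  0.22  0.13] | then shift mm [38.5 -0.9 59.2] | shift in present frame [38.8 -0.8 59.1] w 0.0849 F [-0.1 -0.7  0.2]
[ 0.24  0.7   0.05  1.32  0.05  1.68 -1.41]
```

```bash
python3 -m jog '[{"fingers":0.085,"x":0.019,"y":0,"z":0.01,"rx":0,"ry":0,"rz":0},{"fingers":0.085,"x":0.019,"y":0,"z":0.01,"rx":0,"ry":0,"rz":0},{"fingers":0.085,"x":0,"y":0,"z":0,"rx":0,"ry":0,"rz":0}]'
python3 - <<'E'
from h import *
C=r.get_calibration("wrist"); im,d=r.grab_frame("wrist"); cv2.imwrite("pics/w1.png",im[...,::-1])
print(np.round(C["extrinsics"],3).tolist())
for t in ["wedge","wedge_top","notched","notched_top","cap"]:
    print(t,[(np.round(o["xyz"],4).tolist(),round(o["score"],2)) for o in r.landmark_of(t,"wrist")[:2]])
P=cloud("wrist",d,C); hsv=cv2.cvtColor(im,cv2.COLOR_RGB2HSV)
Rt=R.from_euler("z",-7.3,degrees=True)*R.from_euler("y",32,degrees=True)
Q=Rt.inv().apply((P-[.487,-.243,.055]).reshape(-1,3)).reshape(P.shape)
wood=(hsv[...,1]>100)&(hsv[...,0]<25)&(d>0)&(abs(Q[...,0])<.08)&(abs(Q[...,1])<.17)&(Q[...,2]>.006)
floor=(hsv[...,1]<80)&(abs(Q[...,2])<.008)&(d>0)&(abs(Q[...,0])<.05)&(abs(Q[...,1])<.15)
print("floor z",np.median(Q[floor][:,2]) if floor.any() else None)
n,l,s,ce=cv2.connectedComponentsWithStats(wood.astype(np.uint8))
for i in range(1,n):
    if s[i,4]<800: continue
    q=Q[l==i]; print(s[i,4],ce[i].round(),"lo",np.percentile(q,1,axis=0).round(4),"hi",np.percentile(q,99,axis=0).round(4),"ang",round(cv2.minAreaRect((q[:,:2]*1000).astype(np.float32))[2],1))
E
```

```text
clock: 4.1
tcp_pos: [0.5645, -0.2483, 0.1703]
orientation: [-2.979, 0.189, 0.857]
contact_force: [-0.6, -0.0, -1.0]
grip_width: 0.0847
gripper_force: 0.0
[[-0.127, -0.648, -0.751, 0.715], [-0.992, 0.082, 0.097, -0.267], [-0.001, 0.757, -0.654, 0.269], [0.0, 0.0, 0.0, 1.0]]
wedge [([0.4895, -0.2357, 0.0522], 0.91)]
wedge_top [([0.503, -0.2481, 0.0804], 0.84), ([0.3094, -0.2408, 0.0281], 0.84)]
notched [([0.4718, -0.3392, 0.0559], 0.75)]
notched_top [([0.4826, -0.3474, 0.0883], 0.57)]
cap [([0.4982, -0.1366, 0.0517], 0.73)]
floor z -0.0011688894506339718
5737 [196. 226.] lo [-0.0386  0.0839  0.0081] hi [0.0409 0.1285 0.035 ] ang 90.0
5342 [317. 226.] lo [-0.0401 -0.0163  0.0165] hi [0.0419 0.0277 0.0331] ang 89.9
6525 [445. 231.] lo [-0.0399 -0.1217  0.0094] hi [ 0.0411 -0.0768  0.034 ] ang 89.7
```

View pics/w1.png

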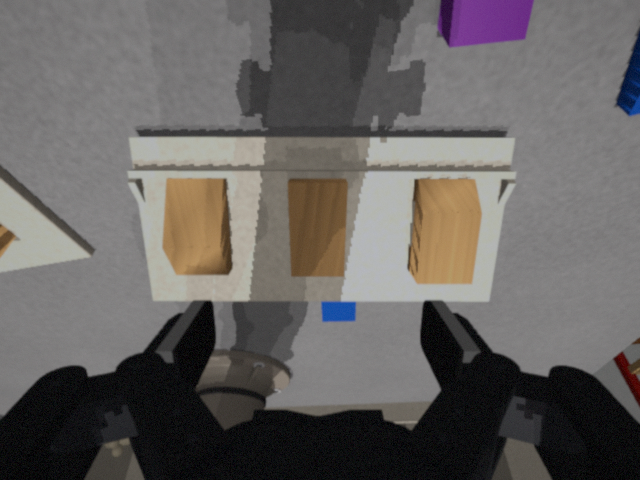

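```bash
cat >> h.py <<'E'
def tray(x,y,z): return piece([.487,-.243,.055],0,0)+(R.from_euler("z",-7.3,degrees=True)*R.from_euler("y",32,degrees=True)).apply([x,y,z])
E
python3 - <<'E'
from h import *
plan(tray(.005,.0057,-.003),-7.3,32)
E
```

```text
t 4.4 tcp [ 0.5652 -0.249   0.1729] goal [ 0.4904 -0.2377  0.0498] | rot deg [ 0.01 -0.08 -0.02] | then shift mm [  1.1  -1.7 144.4] | shift in present frame [  0.9  -1.7 144.4] w 0.0848 F [ 0.3 -0.   0.3]
```

```bash
python3 -m jog '[{"fingers":0.085,"x":0.001,"y":-0.0017,"z":0.03,"rx":0,"ry":0,"rz":0},{"fingers":0.085,"x":0,"y":0,"z":0.03,"rx":0,"ry":0,"rz":0},{"fingers":0.085,"x":0,"y":0,"z":0.03,"rx":0,"ry":0,"rz":0},{"fingers":0.085,"x":0,"y":0,"z":0.02,"rx":0,"ry":0,"rz":0},{"fingers":0.085,"x":0,"y":0,"z":0.015,"rx":0,"ry":0,"rz":0},{"fingers":0.085,"x":0,"y":0,"z":0.01,"rx":0,"ry":0,"rz":0},{"fingers":0.085,"x":0,"y":0,"z":0.006,"rx":0,"ry":0,"rz":0},{"fingers":0.085,"x":0,"y":0,"z":0,"rx":0,"ry":0,"rz":0}]' 30
python3 - <<'E'
from h import *
plan(tray(.005,.0057,-.003),-7.3,32); print(r.get_obs()["joints"].round(2))
E
```

```text
clock: 5.4
tcp_pos: [0.4921, -0.2377, 0.0519]
orientation: [-2.981, 0.19, 0.855]
contact_force: [-0.2, -0.2, 0.8]
grip_width: 0.0853
gripper_force: 0.0
t 5.4 tcp [ 0.4921 -0.2377  0.0519] goal [ 0.4904 -0.2377  0.0498] | rot deg [ 0. -0. -0.] | then shift mm [-0.3  0.2  2.7] | shift in present frame [-0.3  0.2  2.7] w 0.0853 F [-0.2 -0.2  0.8]
[ 0.26  0.78  0.04  1.56  0.06  1.36 -1.44]
```

```bash
python3 -m jog '[{"fingers":0.06,"x":0,"y":0,"z":0.001,"rx":0,"ry":0,"rz":0},{"fingers":0.04,"x":0,"y":0,"z":0,"rx":0,"ry":0,"rz":0},{"fingers":0.04,"x":0,"y":0,"z":0,"rx":0,"ry":0,"rz":0},{"fingers":0.04,"x":0,"y":0,"z":0,"rx":0,"ry":0,"rz":0},{"fingers":0.04,"x":0,"y":0,"z":0,"rx":0,"ry":0,"rz":0},{"fingers":0.04,"x":0,"y":0,"z":0,"rx":0,"ry":0,"rz":0}]' 30
python3 - <<'E'
from h import *
plan(tray(.005,.0057,-.003),-7.3,32)
im,d=r.grab_frame("wrist"); cv2.imwrite("pics/w2.png",im[...,::-1])
E
```

```text
clock: 6.15
tcp_pos: [0.492, -0.2377, 0.0515]
orientation: [-2.981, 0.19, 0.853]
contact_force: [2.1, -0.7, 4.9]
grip_width: 0.0446
gripper_force: 31.2
t 6.15 tcp [ 0.492  -0.2377  0.0515] goal [ 0.4904 -0.2377  0.0498] | rot deg [ 0.01 -0.06 -0.  ] | then shift mm [-0.5  0.2  2.3] | shift in present frame [-0.5  0.2  2.3] w 0.0446 F [ 2.1 -0.7  4.9]
```

View pics/w2.png

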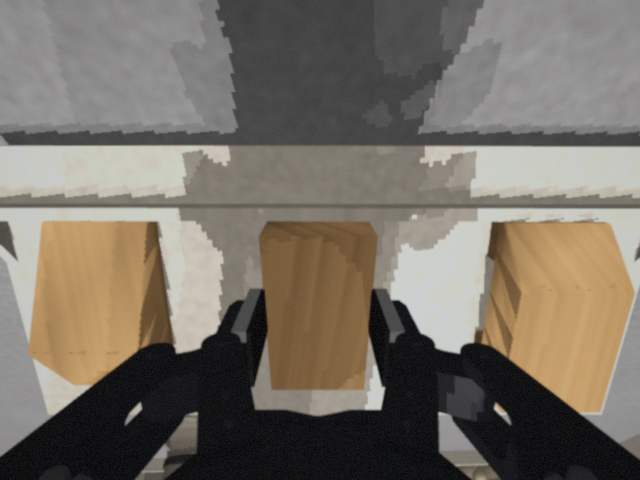

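The wedge is gripped between the fingers (pads at about 255,310 and 385,310), and the notched block and cap are undisturbed. Now lift it.

```bash
python3 -m jog '[{"fingers":0.04,"x":0,"y":0,"z":-0.004,"rx":0,"ry":0,"rz":0},{"fingers":0.04,"x":0,"y":0,"z":-0.012,"rx":0,"ry":0,"rz":0},{"fingers":0.04,"x":-0.01,"y":0,"z":-0.03,"rx":0,"ry":0,"rz":0},{"fingers":0.04,"x":-0.03,"y":0,"z":-0.04,"rx":0,"ry":0,"rz":0},{"fingers":0.04,"x":-0.03,"y":0,"z":-0.04,"rx":0,"ry":0,"rz":0},{"fingers":0.04,"x":0,"y":0,"z":0,"rx":0,"ry":7.3,"rz":0},{"fingers":0.04,"x":0,"y":0,"z":0,"rx":0,"ry":7.3,"rz":0},{"fingers":0.04,"x":0,"y":0,"z":0,"rx":0,"ry":7.2,"rz":0}]' 40
python3 - <<'E'
from h import *
b=piece([.511,.133,.045],.0045,.06,6.3,10.2)
plan(b,6.3,10.2)
E
```

```text
clock: 7.2
tcp_pos: [0.4993, -0.2387, 0.1959]
orientation: [-3.113, 0.199, 0.27]
contact_force: [-0.2, -0.3, -0.6]
grip_width: 0.044
gripper_force: 40.9
t 7.2 tcp [ 0.4993 -0.2387  0.1959] goal [0.526  0.1347 0.1033] | rot deg [ -2.35  -0.28 -13.39] | then shift mm [  82.8 -368.2   79.2] | shift in present frame [  -4.7 -373.7   94.7] w 0.044 F [-0.2 -0.3 -0.6]
```

```bash
python3 -m jog '[{"fingers":0.04,"x":0,"y":0,"z":0,"rx":-1.2,"ry":-0.1,"rz":-6.7},{"fingers":0.04,"x":0,"y":0,"z":0,"rx":-1.2,"ry":-0.1,"rz":-6.7}]'
python3 -m jog '[{"fingers":0.04,"x":0.0104,"y":-0.046,"z":0.005,"rx":0,"ry":0,"rz":0},{"fingers":0.04,"x":0.0104,"y":-0.046,"z":0.005,"rx":0,"ry":0,"rz":0},{"fingers":0.04,"x":0.0104,"y":-0.046,"z":0.005,"rx":0,"ry":0,"rz":0},{"fingers":0.04,"x":0.0104,"y":-0.046,"z":0.005,"rx":0,"ry":0,"rz":0},{"fingers":0.04,"x":0.0104,"y":-0.046,"z":0.005,"rx":0,"ry":0,"rz":0},{"fingers":0.04,"x":0.0104,"y":-0.046,"z":0.005,"rx":0,"ry":0,"rz":0},{"fingers":0.04,"x":0.0104,"y":-0.046,"z":0.005,"rx":0,"ry":0,"rz":0},{"fingers":0.04,"x":0.0104,"y":-0.046,"z":0.005,"rx":0,"ry":0,"rz":0}]'
python3 -m jog '[{"fingers":0.04,"x":0,"y":0,"z":0,"rx":0,"ry":0,"rz":0}]'
python3 - <<'E'
from h import *
C=r.get_calibration("wrist"); im,d=r.grab_frame("wrist"); cv2.imwrite("pics/w3.png",im[...,::-1])
b=piece([.511,.133,.045],.0045,.06,6.3,10.2); plan(b,6.3,10.2)
for t in ["base_top","base_wedge","wedge","wedge_top","stop_face","stop_grip"]:
    print(t,[(np.round(o["xyz"],4).tolist(),round(o["score"],2)) for o in r.landmark_of(t,"wrist")[:3]])
E
```

```text
clock: 7.45
tcp_pos: [0.4985, -0.2387, 0.1959]
orientation: [3.114, 0.177, -0.283]
contact_force: [-0.2, 1.1, -0.6]
grip_width: 0.0441
gripper_force: 40.9
clock: 8.45
tcp_pos: [0.5327, 0.1368, 0.1411]
orientation: [3.114, 0.171, -0.283]
contact_force: [0.5, 0.6, -0.1]
grip_width: 0.0443
gripper_force: 40.9
clock: 8.57
tcp_pos: [0.5318, 0.1407, 0.1407]
orientation: [3.116, 0.184, -0.285]
contact_force: [0.4, 0.3, -0.9]
grip_width: 0.0438
gripper_force: 41.0
t 8.62 tcp [0.5321 0.1376 0.1408] goal [0.526  0.1347 0.1033] | rot deg [-0.03  0.23  0.25] | then shift mm [ 0.3  2.2 38.1] | shift in present frame [ 0.4  2.2 38.1] w 0.0438 F [-0.6 -0.3 -0.5]
base_top []
base_wedge [([0.513, 0.1308, 0.0143], 0.66)]
wedge [([0.3061, -0.2431, -0.0007], 0.91), ([0.5272, 0.1409, 0.1391], 0.63)]
wedge_top [([0.3059, -0.2418, 0.0288], 0.88), ([0.5306, 0.1346, 0.1736], 0.69)]
stop_face [([0.4938, 0.2494, 0.0306], 0.58)]
stop_grip [([0.4832, 0.3234, 0.0742], 0.56)]
```

View pics/w3.png

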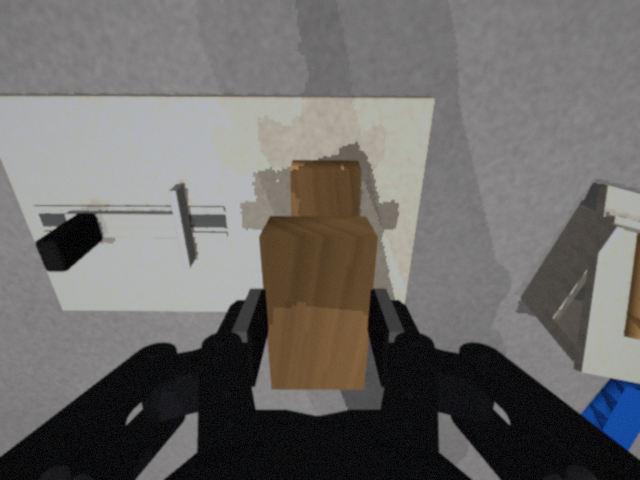

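The held wedge (320,300) sits aligned over the base wedge, whose far end shows at (326,190). The stop lies to the left. Descend.

```bash
python3 -m jog '[{"fingers":0.04,"x":0.001,"y":0.002,"z":0.02,"rx":0,"ry":0,"rz":0},{"fingers":0.04,"x":0,"y":0,"z":0.02,"rx":0,"ry":0,"rz":0},{"fingers":0.04,"x":0,"y":0,"z":0.02,"rx":0,"ry":0,"rz":0},{"fingers":0.04,"x":0,"y":0,"z":0.016,"rx":0,"ry":0,"rz":0},{"fingers":0.04,"x":0,"y":0,"z":0.01,"rx":0,"ry":0,"rz":0},{"fingers":0.04,"x":0,"y":0,"z":0.006,"rx":0,"ry":0,"rz":0},{"fingers":0.04,"x":0,"y":0,"z":0,"rx":0,"ry":0,"rz":0}]'
python3 - <<'E'
from h import *
plan(piece([.512,.1325,.045],.0045,0,6.3,10.2),6.3,10.2)
E
```

```text
clock: 9.8
tcp_pos: [0.5172, 0.1318, 0.0501]
orientation: [3.115, 0.172, -0.284]
contact_force: [1.5, 0.7, -0.4]
grip_width: 0.0441
gripper_force: 41.0
t 9.8 tcp [0.5172 0.1318 0.0501] goal [0.5164 0.133  0.0442] | rot deg [-0.03  0.2   0.02] | then shift mm [ 0.4 -1.3  6. ] | shift in present frame [ 0.4 -1.3  6. ] w 0.0441 F [ 1.5  0.7 -0.4]
```

```bash
python3 -m jog '[{"fingers":0.04,"x":0,"y":-0.001,"z":0.002,"rx":0,"ry":0,"rz":0},{"fingers":0.04,"x":0,"y":0,"z":0.002,"rx":0,"ry":0,"rz":0},{"fingers":0.04,"x":0,"y":0,"z":0,"rx":0,"ry":0,"rz":0}]'; python3 -m jog '[{"fingers":0.04,"x":0,"y":0,"z":0.001,"rx":0,"ry":0,"rz":0},{"fingers":0.04,"x":0,"y":0,"z":0,"rx":0,"ry":0,"rz":0}]';python3 -m jog '[{"fingers":0.04,"x":0,"y":0,"z":0.001,"rx":0,"ry":0,"rz":0},{"fingers":0.04,"x":0,"y":0,"z":0,"rx":0,"ry":0,"rz":0}]'
```

```text
clock: 10.18
tcp_pos: [0.5164, 0.1327, 0.0463]
orientation: [3.115, 0.172, -0.283]
contact_force: [-0.3, -0.7, -1.0]
grip_width: 0.0442
gripper_force: 41.0
clock: 10.42
tcp_pos: [0.5162, 0.1326, 0.0452]
orientation: [3.115, 0.172, -0.283]
contact_force: [-1.1, -0.9, -0.5]
grip_width: 0.0439
gripper_force: 41.0
clock: 10.68
tcp_pos: [0.5162, 0.1327, 0.0446]
orientation: [3.115, 0.172, -0.283]
contact_force: [-0.5, -0.3, 3.6]
grip_width: 0.0438
gripper_force: 41.4
```

```bash
python3 -m jog '[{"fingers":0.04,"x":0,"y":0,"z":0.0005,"rx":0,"ry":0,"rz":0},{"fingers":0.04,"x":0,"y":0,"z":0,"rx":0,"ry":0,"rz":0}]'; python3 -m jog '[{"fingers":0.05,"x":0,"y":0,"z":0,"rx":0,"ry":0,"rz":0},{"fingers":0.06,"x":0,"y":0,"z":0,"rx":0,"ry":0,"rz":0},{"fingers":0.07,"x":0,"y":0,"z":0,"rx":0,"ry":0,"rz":0},{"fingers":0.075,"x":0,"y":0,"z":-0.002,"rx":0,"ry":0,"rz":0},{"fingers":0.075,"x":0,"y":0,"z":-0.01,"rx":0,"ry":0,"rz":0},{"fingers":0.08,"x":0,"y":0,"z":-0.03,"rx":0,"ry":0,"rz":0},{"fingers":0.085,"x":0,"y":0,"z":-0.06,"rx":0,"ry":0,"rz":0},{"fingers":0.085,"x":0,"y":0,"z":-0.04,"rx":0,"ry":0,"rz":0}]'
python3 - <<'E'
from h import *
def look():
    o=r.get_obs(); C=r.get_calibration("wrist"); im,d=r.grab_frame("wrist"); P=cloud("wrist",d,C); hsv=cv2.cvtColor(im,cv2.COLOR_RGB2HSV)
    cv2.imwrite("pics/w4.png",im[...,::-1])
    w=(hsv[...,1]>90)&(hsv[...,0]<25)&(d>0)&(abs(P[...,0]-.512)<.09)&(abs(P[...,1]-.132)<.09)&(P[...,2]>.016)
    Q=R.from_euler("z",-6.3,degrees=True).apply(P[w]-[.512,.1325,0])
    print("n",w.sum(),"z hi",np.percentile(Q[:,2],[50,90,99]).round(4))
    t=Q[Q[:,2]>.066]; print("top lo/hi",np.percentile(t,1,axis=0).round(4),np.percentile(t,99,axis=0).round(4),cv2.minAreaRect((t[:,:2]*1000).astype(np.float32)))
    A=np.c_[t[:,:2],np.ones(len(t))]; print("grad",np.linalg.lstsq(A,t[:,2],rcond=None)[0].round(4))
look()
plan(tray(-.002,-.099,.1),-7.3,32); print([ (np.round(o["xyz"],3).tolist(),round(o["score"],2)) for o in r.landmark_of("wedge","wrist")[:3]])
E
```

```text
clock: 10.92
tcp_pos: [0.5162, 0.1328, 0.0446]
orientation: [3.115, 0.172, -0.283]
contact_force: [-1.5, -1.1, 8.0]
grip_width: 0.0443
gripper_force: 41.9
clock: 11.92
tcp_pos: [0.5427, 0.1357, 0.1869]
orientation: [3.116, 0.172, -0.278]
contact_force: [0.8, -0.5, -0.7]
grip_width: 0.085
gripper_force: 0.0
n 9290 z hi [0.0709 0.2884 0.2991]
top lo/hi [-0.0369 -0.0671  0.0693] [0.0721 0.0677 0.2995] ((17.431293487548828, 0.0629119873046875), (112.49479675292969, 145.4917755126953), 0.4064481556415558)
grad [ 2.4085 -0.0359  0.0831]
t 11.97 tcp [0.5459 0.1367 0.1916] goal [ 0.5253 -0.3477  0.1409] | rot deg [  4.73 -22.1   12.83] | then shift mm [ 61.8 483.1  21.2] | shift in present frame [-64.  479.4  61.2] w 0.0849 F [2.3 1.3 2.9]
[([0.306, -0.243, -0.001], 0.86), ([0.512, 0.134, 0.046], 0.77)]
```

View pics/w4.png

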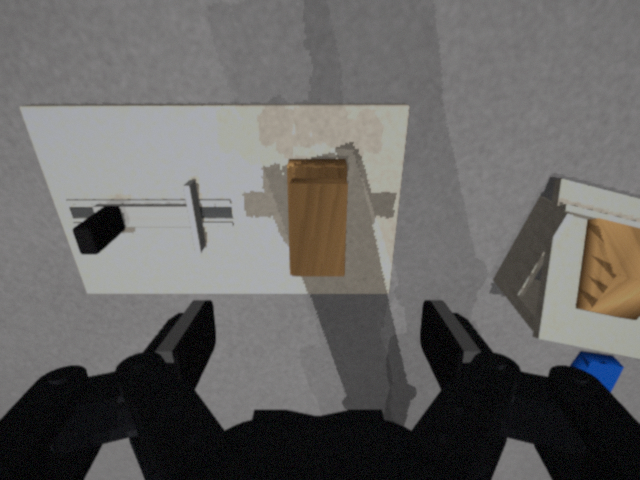

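The wedge rests level and square on the base (318,215). Now the notched block.

```bash
python3 -m jog '[{"fingers":0.085,"x":0,"y":0,"z":-0.01,"rx":1.6,"ry":-7.4,"rz":4.3},{"fingers":0.085,"x":0,"y":0,"z":0,"rx":1.6,"ry":-7.4,"rz":4.3},{"fingers":0.085,"x":0,"y":0,"z":0,"rx":1.6,"ry":-7.4,"rz":4.3}]'
python3 -m jog '[{"fingers":0.085,"x":0.0077,"y":0.06,"z":0,"rx":0,"ry":0,"rz":0},{"fingers":0.085,"x":0.0077,"y":0.06,"z":0,"rx":0,"ry":0,"rz":0},{"fingers":0.085,"x":0.0077,"y":0.06,"z":0,"rx":0,"ry":0,"rz":0},{"fingers":0.085,"x":0.0077,"y":0.06,"z":0,"rx":0,"ry":0,"rz":0},{"fingers":0.085,"x":0.0077,"y":0.06,"z":0,"rx":0,"ry":0,"rz":0},{"fingers":0.085,"x":0.0077,"y":0.06,"z":0,"rx":0,"ry":0,"rz":0},{"fingers":0.085,"x":0.0077,"y":0.06,"z":0,"rx":0,"ry":0,"rz":0},{"fingers":0.085,"x":0.0077,"y":0.06,"z":0,"rx":0,"ry":0,"rz":0}]'
python3 -m jog '[{"fingers":0.085,"x":0,"y":0,"z":0,"rx":0,"ry":0,"rz":0},{"fingers":0.085,"x":0,"y":0,"z":0,"rx":0,"ry":0,"rz":0}]'
cat >> h.py <<'E'
def tlook(f):
    C=r.get_calibration("wrist"); im,d=r.grab_frame("wrist"); cv2.imwrite(f,im[...,::-1]); P=cloud("wrist",d,C); hsv=cv2.cvtColor(im,cv2.COLOR_RGB2HSV)
    Rt=R.from_euler("z",-7.3,degrees=True)*R.from_euler("y",32,degrees=True)
    Q=Rt.inv().apply((P-[.487,-.243,.055]).reshape(-1,3)).reshape(P.shape)
    wood=(hsv[...,1]>100)&(hsv[...,0]<25)&(d>0)&(abs(Q[...,0])<.08)&(abs(Q[...,1])<.17)&(Q[...,2]>.006)&(Q[...,2]<.05)
    n,l,s,ce=cv2.connectedComponentsWithStats(wood.astype(np.uint8))
    for i in range(1,n):
        if s[i,4]<800: continue
        q=Q[l==i]; print(s[i,4],ce[i].round(),"lo",np.percentile(q,1,axis=0).round(4),"hi",np.percentile(q,99,axis=0).round(4))
E
python3 - <<'E'
from h import *
plan(tray(-.003,-.099,.002),-7.3,32); tlook("pics/w5.png")
E
```

```text
clock: 12.4
tcp_pos: [0.5433, 0.136, 0.1938]
orientation: [-2.976, 0.196, 0.878]
contact_force: [-0.1, 1.1, 0.3]
grip_width: 0.0853
gripper_force: 0.0
clock: 13.4
tcp_pos: [0.5327, -0.3489, 0.1618]
orientation: [-2.978, 0.193, 0.874]
contact_force: [0.7, -0.5, 0.4]
grip_width: 0.0852
gripper_force: 0.0
clock: 13.65
tcp_pos: [0.533, -0.3465, 0.1615]
orientation: [-2.976, 0.193, 0.874]
contact_force: [0.9, 0.6, -0.1]
grip_width: 0.085
gripper_force: 0.0
t 13.65 tcp [ 0.533  -0.3465  0.1615] goal [ 0.4729 -0.341   0.0583] | rot deg [ 0.1   0.71 -0.15] | then shift mm [  3.6   2.1 119.5] | shift in present frame [  5.1   1.9 119.4] w 0.085 F [ 0.9  0.6 -0.1]
7508 [ 59. 218.] lo [-0.0387  0.0831  0.007 ] hi [0.0408 0.1286 0.0349]
6657 [322. 221.] lo [-0.04   -0.1219  0.0131] hi [ 0.041  -0.0781  0.0341]
```

```bash
python3 -m jog '[{"fingers":0.085,"x":0.0036,"y":0.003,"z":0,"rx":0,"ry":0.7,"rz":0},{"fingers":0.085,"x":0,"y":0,"z":0.03,"rx":0,"ry":0,"rz":0},{"fingers":0.085,"x":0,"y":0,"z":0.03,"rx":0,"ry":0,"rz":0},{"fingers":0.085,"x":0,"y":0,"z":0.025,"rx":0,"ry":0,"rz":0},{"fingers":0.085,"x":0,"y":0,"z":0.015,"rx":0,"ry":0,"rz":0},{"fingers":0.085,"x":0,"y":0,"z":0.01,"rx":0,"ry":0,"rz":0},{"fingers":0.085,"x":0,"y":0,"z":0.007,"rx":0,"ry":0,"rz":0},{"fingers":0.085,"x":0,"y":0,"z":0,"rx":0,"ry":0,"rz":0}]'
python3 - <<'E'
from h import *
plan(tray(-.003,-.1,.002),-7.3,32)
E
```

```text
clock: 14.7
tcp_pos: [0.4743, -0.343, 0.0609]
orientation: [-2.984, 0.194, 0.855]
contact_force: [0.8, -0.7, -0.5]
grip_width: 0.085
gripper_force: 0.0
t 14.7 tcp [ 0.4743 -0.343   0.0609] goal [ 0.4728 -0.342   0.0583] | rot deg [ 0.17 -0.03 -0.17] | then shift mm [ 0.  -0.8  3. ] | shift in present frame [ 0.  -0.8  3. ] w 0.085 F [ 0.8 -0.7 -0.5]
```

```bash
python3 -m jog '[{"fingers":0.06,"x":0,"y":-0.0005,"z":0.0025,"rx":0,"ry":0,"rz":0},{"fingers":0.04,"x":0,"y":0,"z":0,"rx":0,"ry":0,"rz":0},{"fingers":0.04,"x":0,"y":0,"z":0,"rx":0,"ry":0,"rz":0},{"fingers":0.04,"x":0,"y":0,"z":0,"rx":0,"ry":0,"rz":0},{"fingers":0.04,"x":0,"y":0,"z":0,"rx":0,"ry":0,"rz":0},{"fingers":0.04,"x":0,"y":0,"z":0,"rx":0,"ry":0,"rz":0}]' 40
python3 - <<'E'
from h import *
Rt=R.from_euler("z",-7.3,degrees=True)*R.from_euler("y",32,degrees=True)
o=r.get_obs(); print("TCP in tray",Rt.inv().apply(o["tcp_pos"]-np.array([.487,-.243,.055])).round(4))
E
python3 -m jog '[{"fingers":0.04,"x":0,"y":0,"z":-0.004,"rx":0,"ry":0,"rz":0},{"fingers":0.04,"x":0,"y":0,"z":-0.012,"rx":0,"ry":0,"rz":0},{"fingers":0.04,"x":-0.01,"y":0,"z":-0.03,"rx":0,"ry":0,"rz":0},{"fingers":0.04,"x":-0.035,"y":0,"z":-0.045,"rx":0,"ry":0,"rz":0},{"fingers":0.04,"x":-0.035,"y":0,"z":-0.045,"rx":0,"ry":0,"rz":0},{"fingers":0.04,"x":0,"y":0,"z":0,"rx":0,"ry":10.6,"rz":0},{"fingers":0.04,"x":0,"y":0,"z":0,"rx":0,"ry":10.6,"rz":0},{"fingers":0.04,"x":0,"y":0,"z":0,"rx":0,"ry":10.6,"rz":0}]'
python3 - <<'E'
from h import *
plan([.512,.134,.15],6.3,0)
E
```

```text
clock: 15.45
tcp_pos: [0.4734, -0.3425, 0.0592]
orientation: [-2.985, 0.194, 0.854]
contact_force: [0.5, 0.3, 4.9]
grip_width: 0.0448
gripper_force: 41.4
TCP in tray [-0.0029 -0.1004  0.0031]
clock: 16.45
tcp_pos: [0.478, -0.3428, 0.2181]
orientation: [3.129, -0.201, 0.007]
contact_force: [0.1, -0.1, -1.2]
grip_width: 0.0445
gripper_force: 40.9
t 16.45 tcp [ 0.478  -0.3428  0.2181] goal [0.512 0.134 0.15 ] | rot deg [  0.36  -0.23 -13.67] | then shift mm [  86.1 -470.2   68.1] | shift in present frame [ -27.7 -477.6   65.2] w 0.0445 F [ 0.1 -0.1 -1.2]
```

```bash
python3 -m jog '[{"fingers":0.04,"x":0,"y":0,"z":0,"rx":0.2,"ry":-0.1,"rz":-6.8},{"fingers":0.04,"x":0,"y":0,"z":0,"rx":0.2,"ry":-0.1,"rz":-6.8}]'
python3 -m jog '[{"fingers":0.04,"x":0.0108,"y":-0.0588,"z":0.004,"rx":0,"ry":0,"rz":0},{"fingers":0.04,"x":0.0108,"y":-0.0588,"z":0.004,"rx":0,"ry":0,"rz":0},{"fingers":0.04,"x":0.0108,"y":-0.0588,"z":0.004,"rx":0,"ry":0,"rz":0},{"fingers":0.04,"x":0.0108,"y":-0.0588,"z":0.004,"rx":0,"ry":0,"rz":0},{"fingers":0.04,"x":0.0108,"y":-0.0588,"z":0.004,"rx":0,"ry":0,"rz":0},{"fingers":0.04,"x":0.0108,"y":-0.0588,"z":0.004,"rx":0,"ry":0,"rz":0},{"fingers":0.04,"x":0.0108,"y":-0.0588,"z":0.004,"rx":0,"ry":0,"rz":0},{"fingers":0.04,"x":0.0108,"y":-0.0588,"z":0.004,"rx":0,"ry":0,"rz":0}]'
python3 -m jog '[{"fingers":0.04,"x":0,"y":0,"z":0,"rx":0,"ry":0,"rz":0},{"fingers":0.04,"x":0,"y":0,"z":0,"rx":0,"ry":0,"rz":0}]'
python3 - <<'E'
from h import *
plan([.5127,.1336,.0755],6.3,0)
im,d=r.grab_frame("wrist"); cv2.imwrite("pics/w6.png",im[...,::-1])
im,d=r.grab_frame("top"); C=r.get_calibration("top"); P=cloud("top",d,C); hsv=cv2.cvtColor(im,cv2.COLOR_RGB2HSV)
for t in ["wedge","wedge_top","wedge_thick","notched"]:
  for c in ("wrist","top"): print(t,c,[(np.round(o["xyz"],4).tolist(),round(o["score"],2)) for o in r.landmark_of(t,c) if abs(o["xyz"][1]-.13)<.1])
E
```

```text
clock: 16.7
tcp_pos: [0.4763, -0.3425, 0.2175]
orientation: [-3.133, -0.175, 0.01]
contact_force: [0.1, -0.1, -0.8]
grip_width: 0.0445
gripper_force: 40.9
clock: 17.7
tcp_pos: [0.512, 0.1365, 0.1863]
orientation: [-3.134, -0.17, 0.01]
contact_force: [1.4, -0.7, 0.2]
grip_width: 0.0446
gripper_force: 41.0
clock: 17.95
tcp_pos: [0.5118, 0.1342, 0.1859]
orientation: [-3.134, -0.171, 0.011]
contact_force: [0.5, -0.8, -0.8]
grip_width: 0.0444
gripper_force: 41.1
t 17.95 tcp [0.5118 0.1342 0.1859] goal [0.5127 0.1336 0.0755] | rot deg [-0.18  0.4  -0.05] | then shift mm [  0.9   0.7 110.4] | shift in present frame [  1.6   1.1 110.4] w 0.0444 F [ 0.5 -0.8 -0.8]
wedge wrist []
wedge top [([0.5078, 0.1296, 0.0478], 0.68)]
wedge_top wrist []
wedge_top top [([0.5151, 0.1313, 0.0758], 0.59), ([0.4977, 0.1304, 0.2204], 0.54)]
wedge_thick wrist [([0.5564, 0.1369, 0.0572], 0.66), ([0.5023, 0.1913, 0.001], 0.32)]
wedge_thick top [([0.5574, 0.1365, 0.0547], 0.74), ([0.5188, 0.1325, 0.0776], 0.62), ([0.5124, 0.1332, 0.0461], 0.23)]
notched wrist [([0.5126, 0.1321, 0.1807], 0.72), ([0.5039, 0.131, 0.2154], 0.49)]
notched top [([0.511, 0.135, 0.1834], 0.81)]
```

View pics/w6.png

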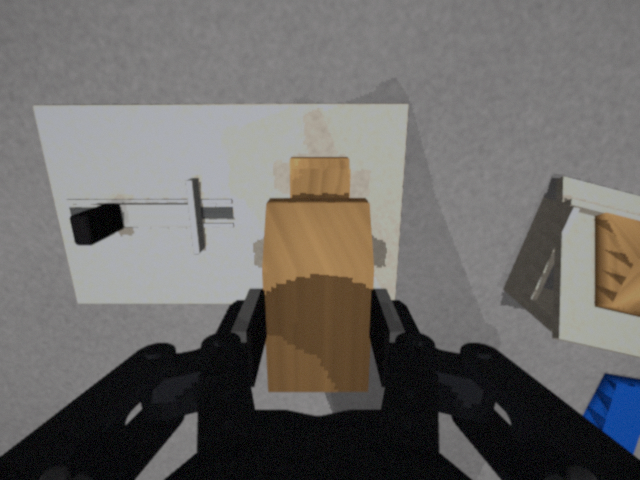

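The notched block is gripped square (320,290), with the wedge's far end beneath it (320,178). Descend.

```bash
python3 -m jog '[{"fingers":0.04,"x":0.0009,"y":0.0007,"z":0.02,"rx":-0.2,"ry":0.4,"rz":0},{"fingers":0.04,"x":0,"y":0,"z":0.03,"rx":0,"ry":0,"rz":0},{"fingers":0.04,"x":0,"y":0,"z":0.03,"rx":0,"ry":0,"rz":0},{"fingers":0.04,"x":0,"y":0,"z":0.015,"rx":0,"ry":0,"rz":0},{"fingers":0.04,"x":0,"y":0,"z":0.007,"rx":0,"ry":0,"rz":0},{"fingers":0.04,"x":0,"y":0,"z":0.003,"rx":0,"ry":0,"rz":0},{"fingers":0.04,"x":0,"y":0,"z":0,"rx":0,"ry":0,"rz":0}]'
python3 -m jog '[{"fingers":0.04,"x":0,"y":0,"z":0.0015,"rx":0,"ry":0,"rz":0},{"fingers":0.04,"x":0,"y":0,"z":0,"rx":0,"ry":0,"rz":0}]'
python3 -m jog '[{"fingers":0.04,"x":0,"y":0,"z":0.0015,"rx":0,"ry":0,"rz":0},{"fingers":0.04,"x":0,"y":0,"z":0,"rx":0,"ry":0,"rz":0}]'
python3 - <<'E'
from h import *
plan([.5127,.1336,.0755],6.3,0)
E
```

```text
clock: 19.32
tcp_pos: [0.5131, 0.1345, 0.0814]
orientation: [-3.136, -0.171, -0.002]
contact_force: [0.1, -0.8, -1.5]
grip_width: 0.0443
gripper_force: 41.1
clock: 19.58
tcp_pos: [0.5128, 0.1344, 0.0796]
orientation: [-3.136, -0.171, -0.001]
contact_force: [-0.3, -0.0, 0.2]
grip_width: 0.0445
gripper_force: 41.1
clock: 19.82
tcp_pos: [0.5125, 0.1343, 0.0777]
orientation: [-3.136, -0.171, -0.0]
contact_force: [0.1, 0.7, -0.9]
grip_width: 0.0441
gripper_force: 41.1
t 19.82 tcp [0.5125 0.1343 0.0777] goal [0.5127 0.1336 0.0755] | rot deg [-0.03 -0.01 -0.06] | then shift mm [0.1 0.7 2.2] | shift in present frame [0.1 0.7 2.2] w 0.0441 F [ 0.1  0.7 -0.9]
```

```bash
python3 -m jog '[{"fingers":0.04,"x":0,"y":0,"z":0.001,"rx":0,"ry":0,"rz":0},{"fingers":0.04,"x":0,"y":0,"z":0,"rx":0,"ry":0,"rz":0}]' | sed -n '2p;4p'
python3 -m jog '[{"fingers":0.04,"x":0,"y":0,"z":0.001,"rx":0,"ry":0,"rz":0},{"fingers":0.04,"x":0,"y":0,"z":0,"rx":0,"ry":0,"rz":0}]' | sed -n '2p;4p'
```

```text
tcp_pos: [0.5126, 0.1343, 0.0767]
contact_force: [0.1, -0.9, -1.4]
tcp_pos: [0.5126, 0.1344, 0.0758]
contact_force: [-0.5, -0.6, -0.2]
```

```bash
python3 -m jog '[{"fingers":0.04,"x":0,"y":0,"z":0.001,"rx":0,"ry":0,"rz":0},{"fingers":0.04,"x":0,"y":0,"z":0,"rx":0,"ry":0,"rz":0}]' | sed -n '2p;4p'
```

```text
tcp_pos: [0.5129, 0.1345, 0.0756]
contact_force: [-2.5, -1.2, 7.7]
```

```bash
python3 -m jog '[{"fingers":0.04,"x":0,"y":0,"z":0.0005,"rx":0,"ry":0,"rz":0},{"fingers":0.04,"x":0,"y":0,"z":0,"rx":0,"ry":0,"rz":0}]' | sed -n '2p;4p'
```

```text
tcp_pos: [0.5131, 0.1345, 0.0755]
contact_force: [-2.4, 0.0, 11.7]
```

```bash
python3 -m jog '[{"fingers":0.05,"x":0,"y":0,"z":-0.0005,"rx":0,"ry":0,"rz":0},{"fingers":0.06,"x":0,"y":0,"z":0,"rx":0,"ry":0,"rz":0},{"fingers":0.07,"x":0,"y":0,"z":0,"rx":0,"ry":0,"rz":0},{"fingers":0.075,"x":0,"y":0,"z":-0.002,"rx":0,"ry":0,"rz":0},{"fingers":0.075,"x":0,"y":0,"z":-0.01,"rx":0,"ry":0,"rz":0},{"fingers":0.08,"x":0,"y":0,"z":-0.03,"rx":0,"ry":0,"rz":0},{"fingers":0.085,"x":0,"y":0,"z":-0.05,"rx":0,"ry":0,"rz":0},{"fingers":0.085,"x":0,"y":0,"z":-0.03,"rx":0,"ry":0,"rz":0}]'
cat >> h.py <<'E'
def plook(f,zt):
    C=r.get_calibration("wrist"); im,d=r.grab_frame("wrist"); P=cloud("wrist",d,C); hsv=cv2.cvtColor(im,cv2.COLOR_RGB2HSV); cv2.imwrite(f,im[...,::-1])
    w=(hsv[...,1]>90)&(hsv[...,0]<25)&(d>0)&(abs(P[...,0]-.512)<.09)&(abs(P[...,1]-.132)<.06)&(P[...,2]>.016)&(P[...,2]<.16)
    Q=R.from_euler("z",-6.3,degrees=True).apply(P[w]-[.512,.1325,0]); t=Q[Q[:,2]>zt]
    print("top lo/hi",np.percentile(t,1,axis=0).round(4),np.percentile(t,99,axis=0).round(4),np.round(cv2.minAreaRect((t[:,:2]*1000).astype(np.float32))[2],1))
    A=np.c_[t[:,:2],np.ones(len(t))]; print("grad",np.linalg.lstsq(A,t[:,2],rcond=None)[0].round(4))
E
python3 - <<'E'
from h import *
plook("pics/w7.png",.1)
plan(tray(-.003,.106,.1),-7.3,32)
for t in ["notched","notched_top"]: print(t,[(np.round(o["xyz"],4).tolist(),round(o["score"],2)) for o in r.landmark_of(t,"wrist")[:2]])
E
```

```text
clock: 21.82
tcp_pos: [0.5134, 0.1347, 0.1999]
orientation: [-3.135, -0.171, -0.005]
contact_force: [0.3, -0.6, 0.0]
grip_width: 0.0847
gripper_force: 0.0
top lo/hi [-0.0371 -0.0195  0.1004] [0.027  0.0248 0.1062] 89.9
grad [-0.0181 -0.0011  0.1043]
t 21.88 tcp [0.5153 0.1355 0.2034] goal [ 0.5505 -0.1443  0.1414] | rot deg [  3.61 -32.33  13.24] | then shift mm [ 92.6 273.   15.2] | shift in present frame [  4.1 282.   61.4] w 0.0847 F [2.1 0.  1.8]
notched [([0.5129, 0.1387, 0.0728], 0.62)]
notched_top [([0.5044, 0.129, 0.1029], 0.78)]
```

```bash
python3 -m jog '[{"fingers":0.085,"x":0,"y":0,"z":-0.01,"rx":0.9,"ry":-8.1,"rz":3.3},{"fingers":0.085,"x":0,"y":0,"z":0,"rx":0.9,"ry":-8.1,"rz":3.3},{"fingers":0.085,"x":0,"y":0,"z":0,"rx":0.9,"ry":-8.1,"rz":3.3},{"fingers":0.085,"x":0,"y":0,"z":0,"rx":0.9,"ry":-8.1,"rz":3.3}]' | sed -n '2,3p'
python3 -m jog '[{"fingers":0.085,"x":0.0155,"y":0.0455,"z":0,"rx":0,"ry":0,"rz":0},{"fingers":0.085,"x":0.0155,"y":0.0455,"z":0,"rx":0,"ry":0,"rz":0},{"fingers":0.085,"x":0.0155,"y":0.0455,"z":0,"rx":0,"ry":0,"rz":0},{"fingers":0.085,"x":0.0155,"y":0.0455,"z":0,"rx":0,"ry":0,"rz":0},{"fingers":0.085,"x":0.0155,"y":0.0455,"z":0,"rx":0,"ry":0,"rz":0},{"fingers":0.085,"x":0.0155,"y":0.0455,"z":0,"rx":0,"ry":0,"rz":0},{"fingers":0.085,"x":0,"y":0,"z":0,"rx":0,"ry":0,"rz":0},{"fingers":0.085,"x":0,"y":0,"z":0,"rx":0,"ry":0,"rz":0}]'
python3 - <<'E'
from h import *
plan(tray(-.007,.106,.003),-7.3,32); tlook("pics/w8.png")
E
```

```text
tcp_pos: [0.5123, 0.1344, 0.2062]
orientation: [-2.977, 0.193, 0.877]
clock: 23.48
tcp_pos: [0.5553, -0.1459, 0.1569]
orientation: [-2.978, 0.19, 0.872]
contact_force: [1.1, -0.4, -0.3]
grip_width: 0.0846
gripper_force: 0.0
t 23.48 tcp [ 0.5553 -0.1459  0.1569] goal [ 0.4962 -0.1373  0.0613] | rot deg [ 0.15  0.62 -0.04] | then shift mm [  0.   -1.  112.7] | shift in present frame [  1.2  -1.3 112.7] w 0.0846 F [ 1.1 -0.4 -0.3]
6277 [316. 218.] lo [-0.039   0.0851  0.0109] hi [0.0411 0.1288 0.0349]
```

```bash
python3 -m jog '[{"fingers":0.085,"x":0,"y":-0.002,"z":0,"rx":0.1,"ry":0.6,"rz":0},{"fingers":0.085,"x":0,"y":0,"z":0.03,"rx":0,"ry":0,"rz":0},{"fingers":0.085,"x":0,"y":0,"z":0.03,"rx":0,"ry":0,"rz":0},{"fingers":0.085,"x":0,"y":0,"z":0.02,"rx":0,"ry":0,"rz":0},{"fingers":0.085,"x":0,"y":0,"z":0.015,"rx":0,"ry":0,"rz":0},{"fingers":0.085,"x":0,"y":0,"z":0.01,"rx":0,"ry":0,"rz":0},{"fingers":0.085,"x":0,"y":0,"z":0.007,"rx":0,"ry":0,"rz":0},{"fingers":0.085,"x":0,"y":0,"z":0,"rx":0,"ry":0,"rz":0}]'
python3 - <<'E'
from h import *
plan(tray(-.007,.107,.003),-7.3,32)
E
```

```text
clock: 24.52
tcp_pos: [0.4973, -0.1373, 0.0626]
orientation: [-2.983, 0.191, 0.853]
contact_force: [0.3, 0.2, 0.4]
grip_width: 0.0852
gripper_force: 0.0
t 24.52 tcp [ 0.4973 -0.1373  0.0626] goal [ 0.4963 -0.1363  0.0613] | rot deg [ 0.09 -0.08 -0.07] | then shift mm [-0.2 -0.8  1.7] | shift in present frame [-0.2 -0.8  1.7] w 0.0852 F [0.3 0.2 0.4]
```

```bash
python3 -m jog '[{"fingers":0.06,"x":0,"y":-0.0008,"z":0.0015,"rx":0,"ry":0,"rz":0},{"fingers":0.04,"x":0,"y":0,"z":0,"rx":0,"ry":0,"rz":0},{"fingers":0.04,"x":0,"y":0,"z":0,"rx":0,"ry":0,"rz":0},{"fingers":0.04,"x":0,"y":0,"z":0,"rx":0,"ry":0,"rz":0},{"fingers":0.04,"x":0,"y":0,"z":0,"rx":0,"ry":0,"rz":0},{"fingers":0.04,"x":0,"y":0,"z":0,"rx":0,"ry":0,"rz":0}]' 40
python3 - <<'E'
from h import *
Rt=R.from_euler("z",-7.3,degrees=True)*R.from_euler("y",32,degrees=True)
o=r.get_obs(); print("TCP in tray",Rt.inv().apply(o["tcp_pos"]-np.array([.487,-.243,.055])).round(4))
E
python3 -m jog '[{"fingers":0.04,"x":0,"y":0,"z":-0.004,"rx":0,"ry":0,"rz":0},{"fingers":0.04,"x":0,"y":0,"z":-0.012,"rx":0,"ry":0,"rz":0},{"fingers":0.04,"x":-0.01,"y":0,"z":-0.03,"rx":0,"ry":0,"rz":0},{"fingers":0.04,"x":-0.035,"y":0,"z":-0.045,"rx":0,"ry":0,"rz":0},{"fingers":0.04,"x":-0.035,"y":0,"z":-0.045,"rx":0,"ry":0,"rz":0},{"fingers":0.04,"x":0,"y":0,"z":0,"rx":0,"ry":10.6,"rz":0},{"fingers":0.04,"x":0,"y":0,"z":0,"rx":0,"ry":10.6,"rz":0},{"fingers":0.04,"x":0,"y":0,"z":0,"rx":0,"ry":10.7,"rz":0}]'
python3 - <<'E'
from h import *
plan([.5043,.1339,.2],6.3,0)
E
```

```text
clock: 25.28
tcp_pos: [0.4972, -0.1364, 0.0619]
orientation: [-2.983, 0.192, 0.852]
contact_force: [0.8, -0.1, 5.2]
grip_width: 0.0439
gripper_force: 41.2
TCP in tray [-0.0065  0.107   0.004 ]
clock: 26.28
tcp_pos: [0.5017, -0.1368, 0.2207]
orientation: [3.132, -0.2, 0.012]
contact_force: [-0.4, 0.7, -1.4]
grip_width: 0.0442
gripper_force: 40.8
t 26.27 tcp [ 0.5017 -0.1368  0.2207] goal [0.5043 0.1339 0.2   ] | rot deg [  0.19  -0.44 -13.61] | then shift mm [  32.3 -268.7   20.7] | shift in present frame [ -32.  -268.8   19.8] w 0.0442 F [-0.4  0.7 -1.4]
```

```bash
python3 -m jog '[{"fingers":0.04,"x":0,"y":0,"z":0,"rx":0.1,"ry":-0.2,"rz":-6.8},{"fingers":0.04,"x":0,"y":0,"z":0,"rx":0.1,"ry":-0.2,"rz":-6.8}]' |sed -n 2p
python3 -m jog '[{"fingers":0.04,"x":0.0042,"y":-0.0448,"z":0.003,"rx":0,"ry":0,"rz":0},{"fingers":0.04,"x":0.0042,"y":-0.0448,"z":0.003,"rx":0,"ry":0,"rz":0},{"fingers":0.04,"x":0.0042,"y":-0.0448,"z":0.003,"rx":0,"ry":0,"rz":0},{"fingers":0.04,"x":0.0042,"y":-0.0448,"z":0.003,"rx":0,"ry":0,"rz":0},{"fingers":0.04,"x":0.0042,"y":-0.0448,"z":0.003,"rx":0,"ry":0,"rz":0},{"fingers":0.04,"x":0.0042,"y":-0.0448,"z":0.003,"rx":0,"ry":0,"rz":0},{"fingers":0.04,"x":0,"y":0,"z":0,"rx":0,"ry":0,"rz":0},{"fingers":0.04,"x":0,"y":0,"z":0,"rx":0,"ry":0,"rz":0}]'
python3 - <<'E'
from h import *
plan([.4968,.1331,.1105],6.3,0)
im,d=r.grab_frame("wrist"); cv2.imwrite("pics/w9.png",im[...,::-1])
E
```

```text
tcp_pos: [0.5, -0.1367, 0.2201]
clock: 27.52
tcp_pos: [0.4963, 0.1328, 0.2018]
orientation: [-3.136, -0.172, 0.012]
contact_force: [0.5, -1.0, -0.8]
grip_width: 0.0443
gripper_force: 40.9
t 27.52 tcp [0.4963 0.1328 0.2018] goal [0.4968 0.1331 0.1105] | rot deg [-0.1   0.42 -0.02] | then shift mm [ 0.6 -0.3 91.3] | shift in present frame [ 1.3 -0.1 91.3] w 0.0443 F [ 0.5 -1.  -0.8]
```

View pics/w9.png

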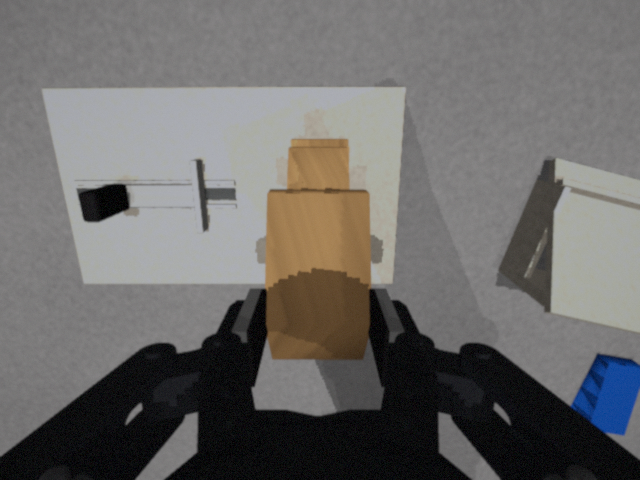

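The cap is held square (320,270) over the pile, whose far end shows at (320,170). Descend.

```bash
python3 -m jog '[{"fingers":0.04,"x":0.0006,"y":0,"z":0.02,"rx":-0.1,"ry":0.4,"rz":0},{"fingers":0.04,"x":0,"y":0,"z":0.03,"rx":0,"ry":0,"rz":0},{"fingers":0.04,"x":0,"y":0,"z":0.018,"rx":0,"ry":0,"rz":0},{"fingers":0.04,"x":0,"y":0,"z":0.01,"rx":0,"ry":0,"rz":0},{"fingers":0.04,"x":0,"y":0,"z":0.006,"rx":0,"ry":0,"rz":0},{"fingers":0.04,"x":0,"y":0,"z":0.003,"rx":0,"ry":0,"rz":0},{"fingers":0.04,"x":0,"y":0,"z":0,"rx":0,"ry":0,"rz":0}]' |sed -n '2p;4p'
python3 -m jog '[{"fingers":0.04,"x":0,"y":0,"z":0.001,"rx":0,"ry":0,"rz":0},{"fingers":0.04,"x":0,"y":0,"z":0,"rx":0,"ry":0,"rz":0}]'|sed -n '2p;4p'
python3 -m jog '[{"fingers":0.04,"x":0,"y":0,"z":0.001,"rx":0,"ry":0,"rz":0},{"fingers":0.04,"x":0,"y":0,"z":0,"rx":0,"ry":0,"rz":0}]'|sed -n '2p;4p'
```

```text
tcp_pos: [0.4968, 0.1335, 0.1149]
contact_force: [-0.4, 0.1, 0.0]
tcp_pos: [0.4967, 0.1336, 0.1138]
contact_force: [0.6, -0.7, -0.6]
tcp_pos: [0.4965, 0.1335, 0.1125]
contact_force: [0.6, -0.1, -1.0]
```

```bash
python3 -m jog '[{"fingers":0.04,"x":0,"y":0,"z":0.001,"rx":0,"ry":0,"rz":0},{"fingers":0.04,"x":0,"y":0,"z":0,"rx":0,"ry":0,"rz":0}]'|sed -n '2p;4p'
python3 -m jog '[{"fingers":0.04,"x":0,"y":0,"z":0.001,"rx":0,"ry":0,"rz":0},{"fingers":0.04,"x":0,"y":0,"z":0,"rx":0,"ry":0,"rz":0}]'|sed -n '2p;4p'
```

```text
tcp_pos: [0.4965, 0.1335, 0.1115]
contact_force: [0.1, 0.0, 0.3]
tcp_pos: [0.4965, 0.1335, 0.1105]
contact_force: [-0.0, 0.2, -0.0]
```

```bash
python3 -m jog '[{"fingers":0.04,"x":0,"y":0,"z":0.001,"rx":0,"ry":0,"rz":0},{"fingers":0.04,"x":0,"y":0,"z":0,"rx":0,"ry":0,"rz":0}]'|sed -n '2p;4p'
```

```text
tcp_pos: [0.4966, 0.1335, 0.1103]
contact_force: [-2.2, -0.8, 5.9]
```

```bash
python3 -m jog '[{"fingers":0.04,"x":0,"y":0,"z":0.0005,"rx":0,"ry":0,"rz":0},{"fingers":0.04,"x":0,"y":0,"z":0,"rx":0,"ry":0,"rz":0}]'|sed -n '2p;4p'
```

```text
tcp_pos: [0.4967, 0.1336, 0.1102]
contact_force: [-4.0, -0.9, 10.7]
```

```bash
python3 -m jog '[{"fingers":0.05,"x":0,"y":0,"z":-0.0005,"rx":0,"ry":0,"rz":0},{"fingers":0.06,"x":0,"y":0,"z":0,"rx":0,"ry":0,"rz":0},{"fingers":0.07,"x":0,"y":0,"z":0,"rx":0,"ry":0,"rz":0},{"fingers":0.075,"x":0,"y":0,"z":-0.002,"rx":0,"ry":0,"rz":0},{"fingers":0.075,"x":0,"y":0,"z":-0.01,"rx":0,"ry":0,"rz":0},{"fingers":0.08,"x":0,"y":0,"z":-0.03,"rx":0,"ry":0,"rz":0},{"fingers":0.085,"x":0,"y":0,"z":-0.05,"rx":0,"ry":0,"rz":0},{"fingers":0.085,"x":0,"y":0,"z":-0.02,"rx":0,"ry":0,"rz":0}]' | sed -n 2p
python3 -m jog '[{"fingers":0.085,"x":0,"y":-0.045,"z":0,"rx":0,"ry":0,"rz":0},{"fingers":0.085,"x":0,"y":-0.045,"z":0,"rx":0,"ry":0,"rz":0},{"fingers":0.085,"x":0,"y":-0.04,"z":0,"rx":0,"ry":0,"rz":0},{"fingers":0.085,"x":0,"y":0,"z":0,"rx":0,"ry":0,"rz":0},{"fingers":0.085,"x":0,"y":0,"z":0,"rx":0,"ry":0,"rz":0}]'
python3 - <<'E'
from h import *
C=r.get_calibration("wrist"); im,d=r.grab_frame("wrist"); cv2.imwrite("pics/w10.png",im[...,::-1]); P=cloud("wrist",d,C)
B=R.from_euler("z",-6.3,degrees=True).apply((P-[.512,.1325,0]).reshape(-1,3)).reshape(P.shape)
hsv=cv2.cvtColor(im,cv2.COLOR_RGB2HSV)
wood=(hsv[...,1]>90)&(hsv[...,0]<25)&(d>0)&(abs(B[...,0])<.08)&(abs(B[...,1])<.05)
for lo,hi in ((.016,.05),(.05,.07),(.073,.1),(.11,.15)):
    q=B[wood&(B[...,2]>lo)&(B[...,2]<hi)]; print(lo,hi,len(q),np.percentile(q,1,axis=0).round(4),np.percentile(q,99,axis=0).round(4)) if len(q) else 0
for nm,m in (("post",(hsv[...,2]<70)&(B[...,2]>.065)&(B[...,2]<.085)),("plate",(B[...,2]>.026)&(B[...,2]<.04)&(B[...,1]<.15)&~wood)):
    q=B[m&(d>0)&(abs(B[...,0])<.06)&(B[...,1]>.04)&(B[...,1]<.26)]; print(nm,len(q),np.percentile(q,[2,50,98],axis=0).round(4).tolist() if len(q) else 0)
for t in ("stop_face","stop_grip","cap","base_wedge"):
  L=r.landmark_of(t,"wrist")[:1]; print(t,[(np.round(o["xyz"],4).tolist(),R.from_euler("z",-6.3,degrees=True).apply(np.array(o["xyz"])-[.512,.1325,0]).round(4),round(o["score"],2)) for o in L])
plan([.486,.326,.2],6.3,0)
E
```

```text
tcp_pos: [0.498, 0.1342, 0.2252]
clock: 31.58
tcp_pos: [0.4825, 0.2619, 0.2219]
orientation: [3.137, 0.172, -0.0]
contact_force: [0.3, -0.4, -0.3]
grip_width: 0.085
gripper_force: 0.0
0.016 0.05 1639 [-0.0477 -0.0203  0.0166] [0.0502 0.0278 0.0496]
0.05 0.07 685 [-0.0486  0.0134  0.0501] [0.0462 0.0273 0.0697]
0.073 0.1 1968 [-0.0365 -0.0186  0.0737] [0.0457 0.026  0.0996]
0.11 0.15 7420 [-0.0479 -0.0187  0.1111] [0.0331 0.0267 0.1406]
post 491 [[-0.0138, 0.1873, 0.0671], [-0.0016, 0.1938, 0.0748], [0.0096, 0.2016, 0.0764]]
plate 419 [[-0.0365, 0.1156, 0.0315], [-0.0013, 0.1184, 0.0331], [0.0312, 0.1212, 0.0346]]
stop_face [([0.4928, 0.2513, 0.0285], array([-0.006 ,  0.1202,  0.0285]), 0.89)]
stop_grip [([0.4856, 0.3269, 0.0752], array([-0.0049,  0.1961,  0.0752]), 0.79)]
cap []
base_wedge [([0.5099, 0.1343, 0.0112], array([-0.0019,  0.002 ,  0.0112]), 0.91)]
t 31.82 tcp [0.4827 0.2615 0.2217] goal [0.486 0.326 0.2  ] | rot deg [-0.01  0.01 -0.11] | then shift mm [ 10.4 -63.7  21.7] | shift in present frame [ 10.2 -63.7  21.7] w 0.0853 F [ 0.5 -0.2  0.3]
```

View pics/w10.png

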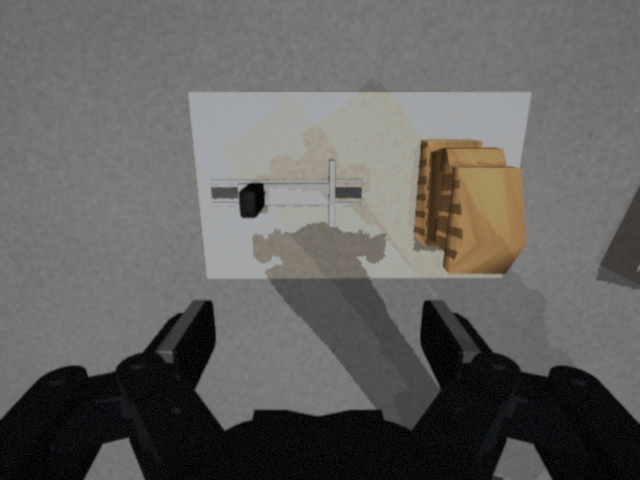

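The stack stands square (470,205), with the stop face plate at (332,192) and the post at (251,200). Next I grip the post.

```bash
python3 -m jog '[{"fingers":0.05,"x":0.006,"y":-0.032,"z":0,"rx":0,"ry":0,"rz":0},{"fingers":0.05,"x":0.006,"y":-0.032,"z":0.02,"rx":0,"ry":0,"rz":0},{"fingers":0.05,"x":0,"y":0,"z":0.04,"rx":0,"ry":0,"rz":0},{"fingers":0.05,"x":0,"y":0,"z":0.03,"rx":0,"ry":0,"rz":0},{"fingers":0.05,"x":0,"y":0,"z":0,"rx":0,"ry":0,"rz":0},{"fingers":0.05,"x":0,"y":0,"z":0,"rx":0,"ry":0,"rz":0}]'
python3 - <<'E'
from h import *
plan([.4876,.3265,.042],6.3,0)
E
```

```text
clock: 32.58
tcp_pos: [0.488, 0.3279, 0.1329]
orientation: [-3.135, -0.171, -0.002]
contact_force: [-0.2, -0.0, -0.4]
grip_width: 0.05
gripper_force: 0.0
t 32.58 tcp [0.488  0.3279 0.1329] goal [0.4876 0.3265 0.042 ] | rot deg [-0.08 -0.07 -0.05] | then shift mm [-0.6  1.4 90.9] | shift in present frame [-0.7  1.5 90.9] w 0.05 F [-0.2 -0.  -0.4]
```

```bash
python3 -m jog '[{"fingers":0.05,"x":0,"y":0.0015,"z":0.03,"rx":0,"ry":0,"rz":0},{"fingers":0.05,"x":0,"y":0,"z":0.03,"rx":0,"ry":0,"rz":0},{"fingers":0.05,"x":0,"y":0,"z":0.02,"rx":0,"ry":0,"rz":0},{"fingers":0.05,"x":0,"y":0,"z":0.008,"rx":0,"ry":0,"rz":0},{"fingers":0.05,"x":0,"y":0,"z":0,"rx":0,"ry":0,"rz":0}]' |sed -n '2p;4p'
python3 -m jog '[{"fingers":0.03,"x":0,"y":0,"z":0,"rx":0,"ry":0,"rz":0},{"fingers":0.01,"x":0,"y":0,"z":0,"rx":0,"ry":0,"rz":0},{"fingers":0.01,"x":0,"y":0,"z":0,"rx":0,"ry":0,"rz":0},{"fingers":0.01,"x":0,"y":0,"z":0,"rx":0,"ry":0,"rz":0},{"fingers":0.01,"x":0,"y":0,"z":0,"rx":0,"ry":0,"rz":0}]' 30
python3 - <<'E'
from h import *
print("TCP bay-ish",R.from_euler("z",-6.3,degrees=True).apply(r.get_obs()["tcp_pos"]-[.512,.1325,0]).round(4))
E
```

```text
tcp_pos: [0.4877, 0.3265, 0.0441]
contact_force: [-1.2, 0.4, -0.5]
clock: 33.83
tcp_pos: [0.488, 0.3266, 0.0447]
orientation: [-3.136, -0.172, -0.002]
contact_force: [-1.1, -0.4, 6.5]
grip_width: 0.0149
gripper_force: 33.4
TCP bay-ish [-0.0026  0.1955  0.0447]
```

Gripped. Now slide along tool +y (the bay's −y) by about 75 mm first, then feel.

```bash
python3 -m jog '[{"fingers":0.01,"x":0,"y":0.005,"z":0,"rx":0,"ry":0,"rz":0},{"fingers":0.01,"x":0,"y":0.012,"z":0,"rx":0,"ry":0,"rz":0},{"fingers":0.01,"x":0,"y":0.015,"z":0,"rx":0,"ry":0,"rz":0},{"fingers":0.01,"x":0,"y":0.015,"z":0,"rx":0,"ry":0,"rz":0},{"fingers":0.01,"x":0,"y":0.015,"z":0,"rx":0,"ry":0,"rz":0},{"fingers":0.01,"x":0,"y":0.01,"z":0,"rx":0,"ry":0,"rz":0},{"fingers":0.01,"x":0,"y":0.005,"z":0,"rx":0,"ry":0,"rz":0},{"fingers":0.01,"x":0,"y":0,"z":0,"rx":0,"ry":0,"rz":0}]'
python3 - <<'E'
from h import *
print("TCP bay-ish",R.from_euler("z",-6.3,degrees=True).apply(r.get_obs()["tcp_pos"]-[.512,.1325,0]).round(4))
C=r.get_calibration("wrist"); im,d=r.grab_frame("wrist"); cv2.imwrite("pics/w11.png",im[...,::-1]); P=cloud("wrist",d,C)
B=R.from_euler("z",-6.3,degrees=True).apply((P-[.512,.1325,0]).reshape(-1,3)).reshape(P.shape); hsv=cv2.cvtColor(im,cv2.COLOR_RGB2HSV)
wood=(hsv[...,1]>90)&(hsv[...,0]<25)&(d>0)&(abs(B[...,0])<.08)&(abs(B[...,1])<.05)
for nm,m in (("base",wood&(B[...,2]>.015)&(B[...,2]<.045)),("plate",(hsv[...,1]<60)&(B[...,2]>.024)&(B[...,2]<.04)&(B[...,1]<.08)&(B[...,1]>.02)&(abs(B[...,0])<.05)&(d>0))):
    q=B[m]; print(nm,len(q),np.percentile(q,[1,50,99],axis=0).round(4).tolist() if len(q) else 0)
E
```

```text
clock: 34.83
tcp_pos: [0.4967, 0.2489, 0.0446]
orientation: [-3.136, -0.171, -0.002]
contact_force: [-1.0, -0.5, 9.2]
grip_width: 0.0146
gripper_force: 33.8
TCP bay-ish [-0.0024  0.1173  0.0446]
base 8112 [[-0.0472, -0.0222, 0.0155], [0.0271, 0.0267, 0.0354], [0.0507, 0.0278, 0.0447]]
plate 2255 [[-0.0365, 0.038, 0.024], [0.0001, 0.043, 0.0325], [0.032, 0.0745, 0.0343]]
```

Run:
```python
import cv2
im=cv2.imread("pics/w11.png"); cv2.imwrite("pics/w11b.png",im)
```

```text
(no output)
```

View pics/w11.png

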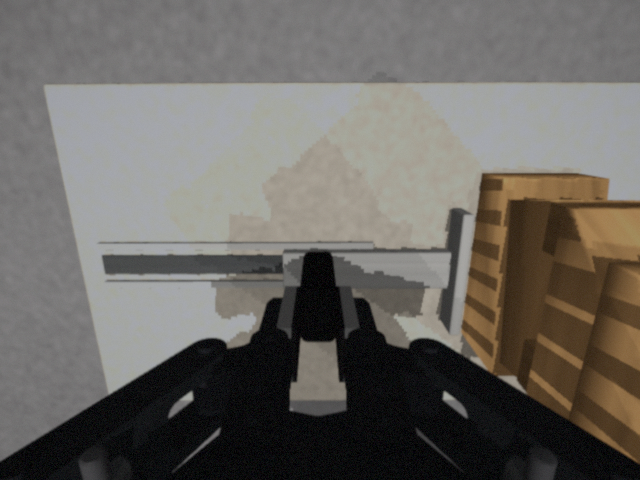

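The picture shows the face plate (458,280) about 10 mm short of the base wedge's side (475,280). Move 8 mm more.

```bash
python3 -m jog '[{"fingers":0.01,"x":0,"y":0.003,"z":0,"rx":0,"ry":0,"rz":0},{"fingers":0.01,"x":0,"y":0.003,"z":0,"rx":0,"ry":0,"rz":0},{"fingers":0.01,"x":0,"y":0.002,"z":0,"rx":0,"ry":0,"rz":0},{"fingers":0.01,"x":0,"y":0,"z":0,"rx":0,"ry":0,"rz":0},{"fingers":0.01,"x":0,"y":0,"z":0,"rx":0,"ry":0,"rz":0}]'
python3 - <<'E'
from h import *
print("TCP bay-ish",R.from_euler("z",-6.3,degrees=True).apply(r.get_obs()["tcp_pos"]-[.512,.1325,0]).round(4))
C=r.get_calibration("wrist"); im,d=r.grab_frame("wrist"); P=cloud("wrist",d,C)
B=R.from_euler("z",-6.3,degrees=True).apply((P-[.512,.1325,0]).reshape(-1,3)).reshape(P.shape); hsv=cv2.cvtColor(im,cv2.COLOR_RGB2HSV)
wood=(hsv[...,1]>90)&(hsv[...,0]<25)&(d>0)&(abs(B[...,0])<.08)&(abs(B[...,1])<.05)
for nm,m in (("base",wood&(B[...,2]>.015)&(B[...,2]<.045)),("plate",(hsv[...,1]<60)&(B[...,2]>.029)&(B[...,2]<.04)&(B[...,1]<.08)&(B[...,1]>.02)&(abs(B[...,0])<.05)&(d>0))):
    q=B[m]; print(nm,len(q),np.percentile(q,[1,50,99],axis=0).round(4).tolist() if len(q) else 0)
E
```

```text
clock: 35.5
tcp_pos: [0.4975, 0.2418, 0.0446]
orientation: [-3.135, -0.172, -0.002]
contact_force: [-0.3, 2.3, 9.3]
grip_width: 0.0152
gripper_force: 33.7
TCP bay-ish [-0.0024  0.1102  0.0446]
base 6733 [[-0.047, -0.0227, 0.0165], [0.0359, 0.0253, 0.0359], [0.0507, 0.0278, 0.0447]]
plate 1643 [[-0.0365, 0.0309, 0.0292], [0.0005, 0.0347, 0.0329], [0.0318, 0.0371, 0.0344]]
```

```bash
python3 -m jog '[{"fingers":0.01,"x":0,"y":0.001,"z":0,"rx":0,"ry":0,"rz":0},{"fingers":0.01,"x":0,"y":0,"z":0,"rx":0,"ry":0,"rz":0},{"fingers":0.03,"x":0,"y":0,"z":0,"rx":0,"ry":0,"rz":0},{"fingers":0.045,"x":0,"y":0,"z":0,"rx":0,"ry":0,"rz":0},{"fingers":0.045,"x":0,"y":0,"z":0,"rx":0,"ry":0,"rz":0},{"fingers":0.045,"x":0,"y":0,"z":-0.02,"rx":0,"ry":0,"rz":0},{"fingers":0.045,"x":0,"y":0,"z":-0.04,"rx":0,"ry":0,"rz":0},{"fingers":0.045,"x":0,"y":0,"z":-0.05,"rx":0,"ry":0,"rz":0}]'
python3 -m jog '[{"fingers":0.045,"x":0,"y":-0.03,"z":-0.05,"rx":0,"ry":0,"rz":0},{"fingers":0.045,"x":0,"y":-0.03,"z":-0.02,"rx":0,"ry":0,"rz":0},{"fingers":0.045,"x":0,"y":0,"z":0,"rx":0,"ry":0,"rz":0},{"fingers":0.045,"x":0,"y":0,"z":0,"rx":0,"ry":0,"rz":0}]'
python3 - <<'E'
from h import *
C=r.get_calibration("wrist"); im,d=r.grab_frame("wrist"); P=cloud("wrist",d,C)
B=R.from_euler("z",-6.3,degrees=True).apply((P-[.512,.1325,0]).reshape(-1,3)).reshape(P.shape); hsv=cv2.cvtColor(im,cv2.COLOR_RGB2HSV)
wood=(hsv[...,1]>90)&(hsv[...,0]<25)&(d>0)&(abs(B[...,0])<.08)&(abs(B[...,1])<.05)
for nm,m in (("base",wood&(B[...,2]>.015)&(B[...,2]<.045)),("cap",wood&(B[...,2]>.11)&(B[...,2]<.15)),("plate",(hsv[...,1]<60)&(B[...,2]>.029)&(B[...,2]<.04)&(B[...,1]<.08)&(B[...,1]>.02)&(abs(B[...,0])<.05)&(d>0))):
    q=B[m]; print(nm,len(q),np.percentile(q,[1,50,99],axis=0).round(4).tolist() if len(q) else 0)
E
```

```text
clock: 36.55
tcp_pos: [0.4959, 0.2398, 0.1537]
orientation: [3.136, 0.172, -0.005]
contact_force: [0.9, 0.5, 0.2]
grip_width: 0.0449
gripper_force: 0.0
clock: 37.05
tcp_pos: [0.49, 0.299, 0.2227]
orientation: [3.136, 0.172, -0.002]
contact_force: [0.9, -0.9, 0.0]
grip_width: 0.045
gripper_force: 0.0
base 1432 [[-0.0475, -0.0214, 0.017], [0.03, 0.0266, 0.0359], [0.0506, 0.0278, 0.0449]]
cap 7459 [[-0.0485, -0.0186, 0.1112], [-0.004, 0.0084, 0.128], [0.0331, 0.0267, 0.1406]]
plate 470 [[-0.037, 0.0304, 0.0292], [-0.0008, 0.0339, 0.0328], [0.0316, 0.0364, 0.0346]]
```

Everything reads in place: the gap is about 2.5 mm and the stack is unmoved.

```bash
python3 -c "
from bench import r
print(r.hand_in())"
```

```text
the job is handed in; nothing more can be done
None
```

I stacked the wedge, notched block and cap on the base wedge, slid the stop to about 2.5 mm from its side, and handed the job in at about 37 s; the hand-in returned no verdict.

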